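# Lock the settings of the coffee-machine valves

### The arm

A 7-joint arm with a two-finger parallel gripper is mounted at the origin on the work surface. World frame = base frame: x ahead of the robot, y to its left, z up, the work surface at z = 0. Lengths are in m, angles in rad, forces in N, time in s.
With the tool pointing down it reaches from about 0.425 to 0.875 m from the base axis. Payload 4.7 kg.
Tool frame: the origin (TCP) lies at the very end of the fingers, on their centre line; the grasp point (between the pads) lies 19 mm behind it (ctrl.grasp_offset is the distance from the TCP to the grasp point, in m); z points along the fingers, y is the direction in which the jaws open and shut (so a half turn about z gives the same grasp; the last joint's range is limited). The gripper opens to 87 mm and grips with 3 to 60 N. Pads are 19 mm wide; open, the fingers measure 117 mm over their backs; the gripper's body (75 mm by 190 mm) begins 51 mm behind the grasp point.
Start: joints at [1.343, 0.321, -0.07, 1.45, 0.023, 1.371, -0.057], TCP at [0.156, -0.631, 0.187] pointing down, gripper open.
Joint ranges: [-2.86, 2.86], [-0.3, 2.09], [-1.38, 1.24], [0.06, 2.45], [-1.56, 4.7], [0.09, 2.05], [-2.69, 2.69]. Speed limits (rad/s): [2.57, 2.57, 3.14, 3.14, 3.14, 3.14, 3.14].

### API

Orientations are given as a rotation vector (axis times angle).
In Python, from bench import ctrl gives the robot as it stands.
- The arm moves only by the shell command python3 -m creep 'ROWS' [FORCE]. ROWS is JSON, a list that holds one entry, the list of rows, each a list of 7 numbers: the opening, from 0 (shut) to 1 (fully open), then the shift along the tool's x, y, z in mm, then the turn, a rotation vector about the tool's x, y, z in rad. In form: [[[grip, dx, dy, dz, rx, ry, rz], ...]]. A call has 1 to 5 rows; each row is the pose to reach, as a shift and turn from the pose commanded when the call began, along the tool's axes at that moment; what a row does not reach only later rows make up. A row lasts 1/10 s, in which the tool goes at most 50 mm and 8.59 degrees, less where a joint would pass 70% of its speed; a pose out of reach is approached as far as the arm can. A call with a gripper value outside its range is refused whole. The fingers move at their own pace and stop on an object; FORCE is the grip in N (left out, the last holds). Time passes only in rows, so rows that repeat a pose let the fingers close. It gives the time, the measured TCP pose, the force and the opening at its end, in the units of the state.
- ctrl.get_state(): the state, without advancing time (a new reading comes with each control period).
- ctrl.get_image(name): name is "scene" or "top" or "wrist"; returns the picture (384x512x3 uint8, red, green, blue); there is no depth.
- ctrl.camera_params(name): a dict with "K" (3x3 intrinsics, pixels), "k1" (the pictures are not rectified: a ray, as slopes to the right and down, at radius r is drawn at 1 + k1 r^2 times it, then the intrinsics apply), "pose" (4x4, takes a point from camera to world coordinates). Camera axes: x right, y down, z forward; pixel columns grow to the right and rows downward; lengths in m; the calibration is good to about 2 mm. A picture is of the moment at which its call begins: read the wrist's pose just before it. camera_params takes no time and is no camera call; for the wrist camera it gives the pose at the moment of the call.
- ctrl.close_job(): hands the job in, once; it reports no verdict.
The state is a dict: "time": time; "joint_positions": joint angles; "qd": joint speeds; "joint_torque": joint torques, N m; "position": TCP position; "tool_rot": TCP orientation; "ft_force": force on the tool from outside, world axes, zero at the start; "torque": the same for the moment, N m; "grip_width": opening from 0.0 (shut) to 1.0 (fully open).
Only numpy, scipy, OpenCV 4.12 (cv2) and the standard library are available. Lean on these libraries where they do the work, as an engineer would, in place of code of your own. Each camera call takes 0.05 s, during which the arm holds its last target. There are 200 camera calls.

### The job

Put every brass valve standing on the bench into a pocket of the aluminium valve block, one to a pocket and fully home, and swing that pocket's lever shut over it. Only once a valve is locked in, turn its jam nut clockwise until it is tight, without turning the adjusting screw from its setting. Leave the other things on the bench where they are.

Things in the scene. Friction and masses are not known exactly. Their poses are not given: they have to be found in the camera images.
- block: Aluminium valve block, fixed to the bench: plate 150 x 310 x 12 mm, three square pockets in a row along its y axis, 100 mm apart. Origin at bench height under the middle pocket; place and yaw vary. 50 mm to the block's +x of each pocket's centre stands a post, the pivot of a steel lever bar 14 mm wide, from 53 to 62 mm above the bench, with a nose at one end and an upright knob at the other.
- pocket1 (a point): Centre of the floor of pocket 1 (block frame x 0, y +100 mm, 12 mm above the bench; axes as the block's). The pocket is 44 x 44 mm inside, with walls 5 mm thick that rise 10 mm above its floor. Any valve fits any pocket, any quarter turn.
- nose1 (a point): Underside of the nose tip of lever 1, 37.5 mm from its pivot; axes turn with the lever, x from nose to knob. Shut (end stop): axes as the block's, nose to the block's -x over a seated valve's edge, 1.5 mm above it. Opens clockwise from above, up to 1.7 rad; starts 1.1 to 1.6 open; 0.1 N m moves it, and it stays. Black knob: 45 mm from the pivot, 16 mm across, free from 62 to 99 mm above the bench.
- pocket2 (a point): Centre of the floor of pocket 2 (block frame x 0, y +0 mm, 12 mm above the bench; axes as the block's). The pocket is 44 x 44 mm inside, with walls 5 mm thick that rise 10 mm above its floor. Any valve fits any pocket, any quarter turn.
- nose2 (a point): Underside of the nose tip of lever 2, 37.5 mm from its pivot; axes turn with the lever, x from nose to knob. Shut (end stop): axes as the block's, nose to the block's -x over a seated valve's edge, 1.5 mm above it. Opens clockwise from above, up to 1.7 rad; starts 1.1 to 1.6 open; 0.1 N m moves it, and it stays. Black knob: 45 mm from the pivot, 16 mm across, free from 62 to 99 mm above the bench.
- pocket3 (a point): Centre of the floor of pocket 3 (block frame x 0, y -100 mm, 12 mm above the bench; axes as the block's). The pocket is 44 x 44 mm inside, with walls 5 mm thick that rise 10 mm above its floor. Any valve fits any pocket, any quarter turn.
- nose3 (a point): Underside of the nose tip of lever 3, 37.5 mm from its pivot; axes turn with the lever, x from nose to knob. Shut (end stop): axes as the block's, nose to the block's -x over a seated valve's edge, 1.5 mm above it. Opens clockwise from above, up to 1.7 rad; starts 1.1 to 1.6 open; 0.1 N m moves it, and it stays. Black knob: 45 mm from the pivot, 16 mm across, free from 62 to 99 mm above the bench.
- valve1: Brass valve cartridge standing upright, 82 mm tall, about 0.4 kg; may be absent. Square body 40 x 40 x 40 mm; above it a round neck 18 mm across up to 56 mm, then the jam nut from 56 to 70 mm, and through it the adjusting screw, 14 mm across with a slotted end at 82 mm. Origin: centre of the underside; x and y square to the body's sides.
- screw1 (a joint): Adjusting screw of valve 1 (the setting): 0 = as set, slot along the body's x; it is stiff (0.35 N m) but is dragged round if the nut is forced on once tight, or if the screw itself is turned. rad, counter-clockwise from above.
- nut1 (a joint): Jam nut of valve 1: angle in rad still to go until it is tight, 0 = tight (hard stop against the neck). Turn clockwise from above to tighten (it falls); easy running, 0.05 N m. Starts 1.7 to 2.6. It turns on the screw without visibly rising or falling.
- nut1_mid (a point): Centre of the steel hexagonal jam nut of valve 1: 24 mm across flats, 14 mm high, 63 mm above the valve's underside. Its x axis is square to a pair of flats (flats every 60 degrees) and turns with the nut.
- valve2: Brass valve cartridge standing upright, 82 mm tall, about 0.4 kg; may be absent. Square body 40 x 40 x 40 mm; above it a round neck 18 mm across up to 56 mm, then the jam nut from 56 to 70 mm, and through it the adjusting screw, 14 mm across with a slotted end at 82 mm. Origin: centre of the underside; x and y square to the body's sides.
- screw2 (a joint): Adjusting screw of valve 2 (the setting): 0 = as set, slot along the body's x; it is stiff (0.35 N m) but is dragged round if the nut is forced on once tight, or if the screw itself is turned. rad, counter-clockwise from above.
- nut2 (a joint): Jam nut of valve 2: angle in rad still to go until it is tight, 0 = tight (hard stop against the neck). Turn clockwise from above to tighten (it falls); easy running, 0.05 N m. Starts 1.7 to 2.6. It turns on the screw without visibly rising or falling.
- nut2_mid (a point): Centre of the steel hexagonal jam nut of valve 2: 24 mm across flats, 14 mm high, 63 mm above the valve's underside. Its x axis is square to a pair of flats (flats every 60 degrees) and turns with the nut.
- valve3: Brass valve cartridge standing upright, 82 mm tall, about 0.4 kg; may be absent. Square body 40 x 40 x 40 mm; above it a round neck 18 mm across up to 56 mm, then the jam nut from 56 to 70 mm, and through it the adjusting screw, 14 mm across with a slotted end at 82 mm. Origin: centre of the underside; x and y square to the body's sides.
- screw3 (a joint): Adjusting screw of valve 3 (the setting): 0 = as set, slot along the body's x; it is stiff (0.35 N m) but is dragged round if the nut is forced on once tight, or if the screw itself is turned. rad, counter-clockwise from above.
- nut3 (a joint): Jam nut of valve 3: angle in rad still to go until it is tight, 0 = tight (hard stop against the neck). Turn clockwise from above to tighten (it falls); easy running, 0.05 N m. Starts 1.7 to 2.6. It turns on the screw without visibly rising or falling.
- nut3_mid (a point): Centre of the steel hexagonal jam nut of valve 3: 24 mm across flats, 14 mm high, 63 mm above the valve's underside. Its x axis is square to a pair of flats (flats every 60 degrees) and turns with the nut.
- driver: Screwdriver, 170 mm, lying on the bench (bystander).
- brush: Brush, 160 mm, lying on the bench (bystander).
- jar: Small jar with red lid, 54 mm across, 70 mm tall (bystander); origin under its centre.
- sponge_stone: Grey grinding stone 70 x 45 x 22 mm (bystander).
- burr: Steel grinder disc 52 mm across, 18 mm high (bystander).
Mind the look-alikes: they are no part of the job. Leave any green or turquoise look-alike of the valve1 alone.

How it is judged:
On the way, in this order (a step that is already met when the one before it is completed fails the run):
1. every valve present sits in a pocket with that pocket's lever shut (((horizontal distance between valve1 and pocket1 below 0.006 m and z of valve1 in the frame of pocket1 below 0.004 m and y of nose1 in the frame of pocket1 below 0.006 m) or (horizontal distance between valve1 and pocket2 below 0.006 m and z of valve1 in the frame of pocket2 below 0.004 m and y of nose2 in the frame of pocket2 below 0.006 m) or (horizontal distance between valve1 and pocket3 below 0.006 m and z of valve1 in the frame of pocket3 below 0.004 m and y of nose3 in the frame of pocket3 below 0.006 m)) and ((horizontal distance between valve2 and pocket1 below 0.006 m and z of valve2 in the frame of pocket1 below 0.004 m and y of nose1 in the frame of pocket1 below 0.006 m) or (horizontal distance between valve2 and pocket2 below 0.006 m and z of valve2 in the frame of pocket2 below 0.004 m and y of nose2 in the frame of pocket2 below 0.006 m) or (horizontal distance between valve2 and pocket3 below 0.006 m and z of valve2 in the frame of pocket3 below 0.004 m and y of nose3 in the frame of pocket3 below 0.006 m)) and ((horizontal distance between valve3 and pocket1 below 0.006 m and z of valve3 in the frame of pocket1 below 0.004 m and y of nose1 in the frame of pocket1 below 0.006 m) or (horizontal distance between valve3 and pocket2 below 0.006 m and z of valve3 in the frame of pocket2 below 0.004 m and y of nose2 in the frame of pocket2 below 0.006 m) or (horizontal distance between valve3 and pocket3 below 0.006 m and z of valve3 in the frame of pocket3 below 0.004 m and y of nose3 in the frame of pocket3 below 0.006 m))), for 0.2 s.
2. every jam nut is tight (value of joint each of nut1, nut2, nut3 below 0.15 rad), for 0.2 s.
At the end, for the whole second after the job is handed in: Each valve present is within 6 mm of a pocket's centre and within 4 mm of its floor, that pocket's lever nose is within 6 mm of its shut place, its jam nut within 0.15 rad of tight and its adjusting screw within 0.35 rad of its setting (all of step 1 and all of step 2 and value of joint screw1 between -0.35 and 0.35 rad and value of joint screw2 between -0.35 and 0.35 rad and value of joint screw3 between -0.35 and 0.35 rad); the robot touches nothing.
It fails at once if a jam nut is tightened while no lever is swung over its valve ((value of joint nut1 below 0.15 rad and horizontal distance between valve1 and nose1 above 0.035 m and horizontal distance between valve1 and nose2 above 0.035 m and horizontal distance between valve1 and nose3 above 0.035 m) or (value of joint nut2 below 0.15 rad and horizontal distance between valve2 and nose1 above 0.035 m and horizontal distance between valve2 and nose2 above 0.035 m and horizontal distance between valve2 and nose3 above 0.035 m) or (value of joint nut3 below 0.15 rad and horizontal distance between valve3 and nose1 above 0.035 m and horizontal distance between valve3 and nose2 above 0.035 m and horizontal distance between valve3 and nose3 above 0.035 m)).
It fails at once if an adjusting screw is turned well away from its setting (over 0.6 rad) (value of joint any of screw1, screw2, screw3 above 0.6 rad or value of joint any of screw1, screw2, screw3 below -0.6 rad).
It fails at once if a bystander is pushed more than 6 cm (distance of any of driver, brush, jar, sponge_stone, burr from where it was at the start of the episode above 0.06 m).
Of valve1, valve2, valve3 only 2 to 3 are there at a start; the rules pass over those that are not, and their reading is None.
At some moment in a run one of valve1, valve2, valve3 may be knocked a few centimetres aside while the robot is not near it.
Once in a run the grip may slacken for a moment while it holds something.
It also fails if it takes over 210 s, if anything falls off the work surface, if the arm or the gripper's body presses on something with over 40 N, if the wrist force passes 120 N, or if a joint passes its speed limit or range.

## Working session

There is one attempt and no reset: what is moved stays moved. The work goes in short steps, Python scripts to look and compute and a shell command to move; the robot and the scene stay as the last step left them, time stands still between calls to the robot, and variables do not carry over. Pictures are saved under pics/ and viewed, about 12 in all and at most 16, crops included, and the job is handed in when it is done.

```bash
ls; mkdir -p pics
python3 - <<'E'
from bench import ctrl
import cv2,numpy as np
print(ctrl.get_state())
for n in("scene","top"):
    im=ctrl.get_image(n); cv2.imwrite(f"pics/{n}0.png",im[:,:,::-1])
    p=ctrl.camera_params(n); print(n,p)
a=cv2.imread("pics/top0.png");cv2.imwrite("pics/top0b.png",cv2.resize(a,(800,600),interpolation=cv2.INTER_CUBIC))
E
```

```text
pics
{'time': 0.0, 'joint_positions': array([ 1.3430826 ,  0.32183648, -0.07011925,  1.45171771,  0.02263938,
        1.37079269, -0.05692515]), 'qd': array([ 0.0008658 ,  0.00120696, -0.00011964, -0.0014432 , -0.00110485,
       -0.00038254, -0.00090535]), 'joint_torque': array([-9.18877267e-04, -4.91292500e+01, -4.04302133e-01, -3.12533355e+01,
       -6.39675278e-02,  4.34120209e-02,  1.57358295e-04]), 'position': array([ 0.15545098, -0.63047487,  0.18563168]), 'tool_rot': array([-3.11673063e+00, -3.78755472e-01,  5.71020074e-04]), 'ft_force': array([ 0.5102148 , -0.39837522, -0.02878887]), 'torque': array([ 0.08504118, -0.00745089,  0.01874339]), 'grip_width': 0.9984034734830289}
scene {'K': array([[400.1082048 ,   0.        , 250.3575744 ],
       [  0.        , 400.1082048 , 185.05561298],
       [  0.        ,   0.        ,   1.        ]]), 'k1': 0.0021379366086493818, 'pose': array([[ 0.18396296,  0.78082714, -0.59704825,  1.24663932],
       [ 0.98288492, -0.15214899,  0.1038649 , -0.1010483 ],
       [-0.00973976, -0.60593702, -0.795453  ,  1.00215099],
       [ 0.        ,  0.        ,  0.        ,  1.        ]])}
top {'K': array([[433.32043889,   0.        , 262.82524874],
       [  0.        , 433.32043889, 189.65644717],
       [  0.        ,   0.        ,   1.        ]]), 'k1': -0.038465647266073835, 'pose': array([[-0.01088687, -0.98921439,  0.14606972,  0.39125413],
       [-0.99951836,  0.01501092,  0.02716094,  0.00156708],
       [-0.02906063, -0.14570367, -0.98890137,  1.22884857],
       [ 0.        ,  0.        ,  0.        ,  1.        ]])}
```

View pics/top0b.png

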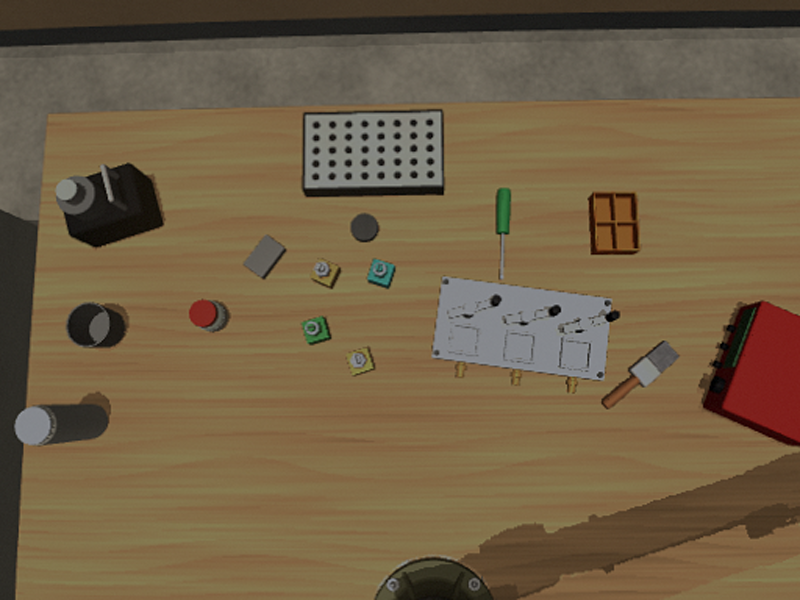

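View pics/scene0.png

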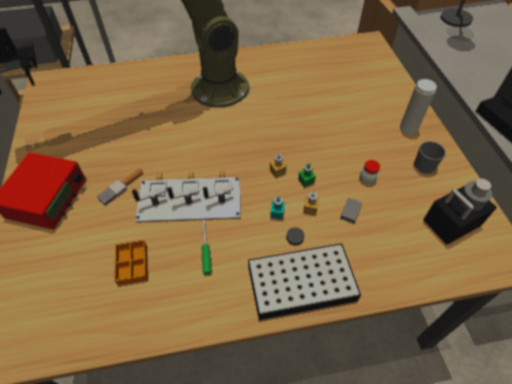

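```bash
cat > h.py <<'E'
import cv2,numpy as np
from scipy.spatial.transform import Rotation as R
from bench import ctrl
def cast(p,uv,z):
    """pixels -> world points on plane at height z"""
    uv=np.atleast_2d(uv).astype(float); K=p["K"]
    d=(uv-[K[0,2],K[1,2]])/K[0,0]; s=d.copy()
    for _ in range(20): s=d/(1+p["k1"]*(s**2).sum(1,keepdims=True))
    r=np.c_[s,np.ones(len(s))]@p["pose"][:3,:3].T; o=p["pose"][:3,3]
    return (o+r*((z-o[2])/r[:,2:]))[:,:2]
def proj(p,X):
    c=(np.atleast_2d(X)-p["pose"][:3,3])@p["pose"][:3,:3]; s=c[:,:2]/c[:,2:]
    s=s*(1+p["k1"]*(s**2).sum(1,keepdims=True)); return s*p["K"][0,0]+[p["K"][0,2],p["K"][1,2]]
def snap(n,name=None):
    p=ctrl.camera_params(n); im=ctrl.get_image(n)[:,:,::-1].copy()
    if name: cv2.imwrite(f"pics/{name}.png",im)
    return im,p
def blobs(im,lo,hi,amin=40):
    m=cv2.inRange(cv2.cvtColor(im,cv2.COLOR_BGR2HSV),np.array(lo),np.array(hi))
    n,l,st,c=cv2.connectedComponentsWithStats(m)
    return [(c[i],st[i],(l==i).astype(np.uint8)) for i in range(1,n) if st[i][4]>=amin]
def go(x,y,z,yaw):
    """move to TCP x,y,z with tool y axis (jaws) at angle yaw (mod pi) from world x, tool down, as shift mm / turn in current tool axes"""
    s=ctrl.get_state(); A=R.from_rotvec(s["tool_rot"]); best=None
    for k in range(-2,3):
        a=yaw+k*np.pi; ty=np.array([np.cos(a),np.sin(a),0]); tz=np.array([0,0,-1.])
        B=R.from_matrix(np.c_[np.cross(ty,tz),ty,tz]); t=(A.inv()*B).as_rotvec()
        if best is None or np.linalg.norm(t)<np.linalg.norm(best): best=t
    d=A.inv().apply(np.array([x,y,z])-s["position"])*1000
    print("shift",d.round(1),"turn",best.round(3),"j7 %.2f"%s["joint_positions"][6])
def st():
    s=ctrl.get_state(); m=R.from_rotvec(s["tool_rot"]).as_matrix()
    print("t%.1f"%s["time"],s["position"].round(4),"jawyaw %.3f"%np.arctan2(m[1,1],m[0,1]),"F",s["ft_force"].round(1),"M",s["torque"].round(2),"w %.3f"%s["grip_width"],"q",s["joint_positions"].round(2))
E
python3 - <<'E'
from h import *
im=cv2.imread("pics/top0.png");p=ctrl.camera_params("top")
st()
h=cv2.cvtColor(im,cv2.COLOR_BGR2HSV)
for u,v in((230,230),(207,175),(290,205)):print(h[v-4:v+5:4,u-4:u+5:4].reshape(-1,3).tolist())
for u,v in((230,228),(207,174)): print(cast(p,(u,v),0.04),np.hypot(*cast(p,(u,v),0.04)[0]))
c=np.array([(444,276),(612,297),(604,380),(433,358)])/1.5625
print(cast(p,c,0.012))
w=ctrl.camera_params("wrist");s=ctrl.get_state();T=R.from_rotvec(s["tool_rot"]);print("cam in tool",T.inv().apply(w["pose"][:3,3]-s["position"]),T.inv().as_matrix()@w["pose"][:3,:3],w["K"][0,0])
cv2.imwrite("pics/crop.png",cv2.resize(im[150:260,180:410],None,fx=3.4,fy=3.4,interpolation=cv2.INTER_CUBIC))
E
```

```text
t0.1 [ 0.1555 -0.6306  0.1858] jawyaw -1.329 F [ 0.2  0.4 -0.4] M [ 0.03 -0.07 -0.03] w 0.998 q [ 1.34  0.32 -0.07  1.45  0.02  1.37 -0.06]
[[25, 23, 134], [174, 12, 104], [27, 128, 135], [114, 9, 139], [105, 4, 122], [10, 58, 96], [21, 19, 133], [130, 6, 125], [29, 124, 134]]
[[90, 4, 141], [15, 5, 94], [22, 133, 121], [15, 12, 129], [113, 7, 141], [23, 142, 117], [23, 131, 119], [24, 134, 133], [26, 128, 137]]
[[90, 4, 133], [108, 9, 140], [115, 12, 131], [90, 6, 138], [109, 14, 142], [113, 14, 143], [107, 13, 141], [107, 13, 142], [115, 11, 138]]
[[0.46179989 0.12554937]] 0.4785622023709183
[[0.61356971 0.1901989 ]] 0.642373259537992
[[ 0.60754747 -0.02621206]
 [ 0.56426049 -0.32903749]
 [ 0.41553104 -0.3070066 ]
 [ 0.45868459 -0.00383872]]
cam in tool [ 0.07675763  0.00060717 -0.19730638] [[ 1.09282934e-03 -9.59572843e-01 -2.81458281e-01]
 [ 9.99999248e-01  8.91973895e-04  8.41739639e-04]
 [-5.56657060e-04 -2.81458989e-01  9.59573097e-01]] 337.24709602282974
```

View pics/crop.png

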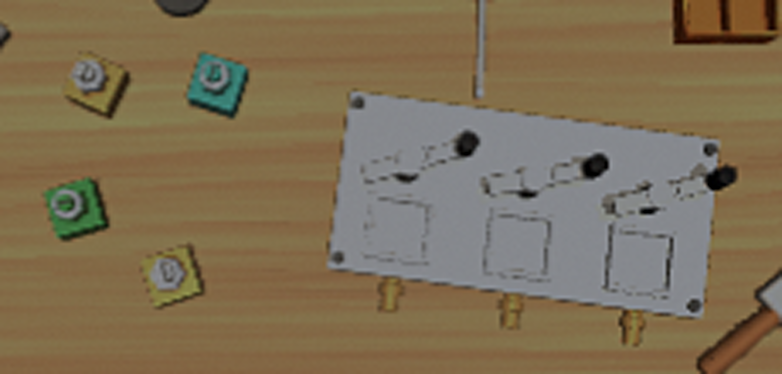

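Run:
```python
from h import *
go(0.48,-0.13,0.28,-1.713)
```

```text
shift [ 435.  -408.4  -93.5] turn [-0.002  0.     0.384] j7 -0.06
```

```bash
python3 -m creep '[[[1,0,0,-50,0,0,0],[1,20,-20,-94,0,0,0],[1,60,-55,-94,0,0,0.1],[1,95,-90,-94,0,0,0.2],[1,130,-125,-94,0,0,0.3]]]'
python3 - <<'E'
from h import *
go(0.48,-0.13,0.28,-1.713)
E
```

```text
time: 0.6
position: [0.251, -0.4798, 0.2807]
tool_rot: [3.14, -0.098, 0.0]
ft_force: [0.7, 0.1, -0.3]
grip_width: 1.001
shift [ 206.7 -363.5    0.7] turn [ 0.   -0.    0.08] j7 -0.60
```

```bash
python3 -m creep '[[[1,22,-40,0,0,0,0.08],[1,44,-80,0,0,0,0.08],[1,68,-120,0,0,0,0.08],[1,90,-160,0,0,0,0.08],[1,115,-200,0,0,0,0.08]]]' && python3 -m creep '[[[1,22,-40,0,0,0,0],[1,44,-80,0,0,0,0],[1,68,-120,0,0,0,0],[1,91,-163,0,0,0,0],[1,91,-163,0,0,0,0]]]'
python3 - <<'E'
from h import *
st()
im,p=snap("wrist","w1")
cv2.imwrite("pics/w1b.png",cv2.resize(im,(800,600),interpolation=cv2.INTER_CUBIC))
E
```

```text
time: 1.1
position: [0.3769, -0.2869, 0.2805]
tool_rot: [3.134, -0.218, -0.001]
ft_force: [0.6, -0.7, -0.0]
grip_width: 1.001
time: 1.6
position: [0.4922, -0.1315, 0.2806]
tool_rot: [-3.131, 0.197, -0.002]
ft_force: [0.0, 0.2, -0.2]
grip_width: 1.0
t1.6 [ 0.4922 -0.1315  0.2806] jawyaw -1.697 F [ 0.   0.2 -0.2] M [ 0.02  0.06 -0.03] w 1.000 q [ 0.79  0.01 -0.58  1.62  0.    1.51 -1.49]
```

View pics/w1b.png

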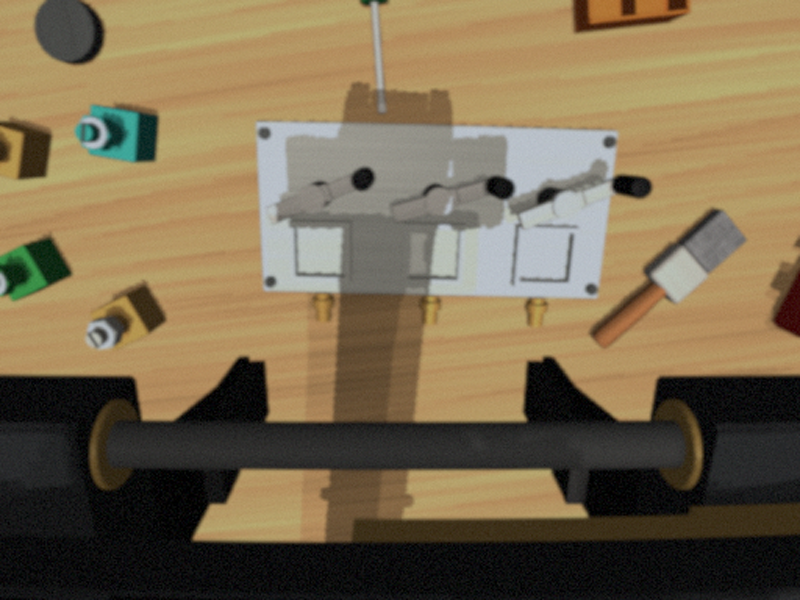

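Run:
```python
from h import *
im=cv2.imread("pics/w1.png")
# same pose as then: arm not moved
p=ctrl.camera_params("wrist")
c=cast(p,np.array([(257,122),(618,132),(598,298),(264,292)])/1.5625,0.012)
print(c.round(4)); C=c.mean(0); u=(c[0]+c[3]-c[1]-c[2]); print("centre",C,"yaw",np.arctan2(u[1],u[0])-np.pi/2,"len",np.linalg.norm(u)/2,np.linalg.norm(c[0]+c[1]-c[2]-c[3])/2)
cv2.imwrite("pics/w1c.png",cv2.resize(im[70:200,160:420],None,fx=3,fy=3,interpolation=cv2.INTER_CUBIC))
```

```text
[[ 0.6034 -0.0333]
 [ 0.5566 -0.3365]
 [ 0.4109 -0.3153]
 [ 0.4563 -0.0103]]
centre [ 0.50679013 -0.17385296] yaw -0.15033319036347859 len 0.3076042518043899 0.14808068450751455
```

View pics/w1c.png

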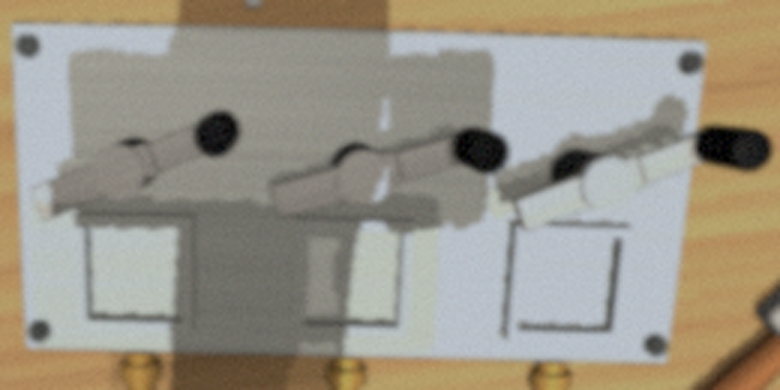

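```bash
python3 -m creep '[[[1,-10,10,40,0,0,0],[1,-20,20,80,0,0,0],[1,-30,35,115,0,0,0],[1,-40,40,150,0,0,0],[1,-40,40,150,0,0,0]]]' && python3 -m creep '[[[1,0,0,0,0,0,0],[1,0,0,0,0,0,0]]]'
python3 - <<'E'
from h import *
st()
im,p=snap("wrist","w2")
np.save("w2p.npy",p,allow_pickle=True)
cv2.imwrite("pics/w2b.png",cv2.resize(im[40:290],None,fx=1.5625,fy=1.5625,interpolation=cv2.INTER_CUBIC))
E
```

```text
time: 2.15
position: [0.4379, -0.1746, 0.1259]
tool_rot: [-3.131, 0.224, 0.016]
ft_force: [-0.8, 0.5, 0.0]
grip_width: 1.0
time: 2.35
position: [0.446, -0.1743, 0.1331]
tool_rot: [3.133, -0.217, 0.006]
ft_force: [0.3, -0.1, 0.2]
grip_width: 1.003
t2.4 [ 0.446  -0.1743  0.1331] jawyaw -1.709 F [ 0.3 -0.1  0.2] M [ 0.07  0.04 -0.05] w 1.003 q [ 0.84  0.01 -0.53  1.92  0.01  1.21 -1.39]
```

View pics/w2b.png

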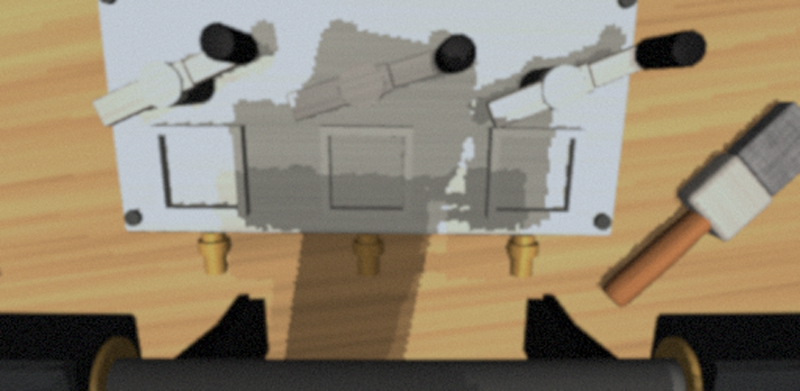

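Run:
```python
from h import *
p=np.load("w2p.npy",allow_pickle=True).item()
f=lambda l,z=.012:cast(p,np.array(l)/1.5625+[0,40],z)
ex=None
bl,br=f([(133,217),(602,221)]);d=bl-br;yaw=np.arctan2(d[1],d[0])-np.pi/2;print("bolts",bl,br,np.linalg.norm(d),"yaw",yaw)
e=f([(127,231),(610,234)]);d=e[0]-e[1];print("near edge",e.tolist(),np.linalg.norm(d),"yaw",np.arctan2(d[1],d[0])-np.pi/2)
yaw=-.150
Rb=np.array([[np.cos(yaw),-np.sin(yaw)],[np.sin(yaw),np.cos(yaw)]])
b=lambda l,z=.012:f(l,z)@Rb   # block-aligned coords
for n,l in{"p1":[(166,170),(245,170),(205,125),(205,208)],"p2":[(330,170),(405,170),(368,127),(368,208)],"p3":[(488,170),(570,170),(530,128),(530,209)]}.items():
    q=b(l);print(n,"L,R y",q[0,1].round(4),q[1,1].round(4),"far,near x",q[2,0].round(4),q[3,0].round(4))
print("near edge x",(e@Rb).round(4),"bolts",(np.array([bl,br])@Rb).round(4))
print("far bolts",b([(110,0),(628,0)]).round(4))
it=ctrl.camera_params("top"); c=np.array([(444,276),(612,297),(604,380),(433,358)])/1.5625
print("top",(cast(it,c,.012)@Rb).round(4))
```

```text
bolts [ 0.4674278  -0.01173752] [ 0.42440451 -0.30364393] 0.29505991196565834 yaw -0.1463337442604602
near edge [[0.45909470481778375, -0.005369458618523004], [0.41517267587539874, -0.30850918126928095]] 0.3063051355677769 yaw -0.1438890551881824
p1 L,R y 0.0339 -0.0149 far,near x 0.521 0.4702
p2 L,R y -0.0668 -0.1124 far,near x 0.5207 0.4714
p3 L,R y -0.1628 -0.2131 far,near x 0.5215 0.4721
near edge x [[ 0.4547  0.0633]
 [ 0.4566 -0.243 ]] bolts [[ 0.4639  0.0582]
 [ 0.465  -0.2368]]
far bolts [[ 0.5912  0.0573]
 [ 0.5944 -0.2373]]
top [[ 0.6046  0.0649]
 [ 0.6071 -0.241 ]
 [ 0.4567 -0.2415]
 [ 0.4541  0.0647]]
```

```bash
python3 -m creep '[[[1,10,-40,-30,0,0,0],[1,5,-80,-70,0,0,0],[1,0,-120,-80,0,0,0],[1,-20,-160,-80,0,0,0],[1,-30,-200,-80,0,0,0]]]' && python3 -m creep '[[[1,0,-40,0,0,0,0],[1,0,-80,0,0,0,0],[1,0,-105,0,0,0,0],[1,0,-105,0,0,0,0],[1,0,-105,0,0,0,0]]]'
python3 - <<'E'
from h import *
st()
im,p=snap("wrist","w3")
np.save("w3p.npy",p,allow_pickle=True)
cv2.imwrite("pics/w3b.png",cv2.resize(im,None,fx=1.5625,fy=1.5625,interpolation=cv2.INTER_CUBIC))
E
```

```text
time: 2.9
position: [0.4427, 0.031, 0.2134]
tool_rot: [3.133, -0.214, 0.007]
ft_force: [0.7, 0.3, -0.6]
grip_width: 0.996
time: 3.4
position: [0.4571, 0.1331, 0.212]
tool_rot: [3.134, -0.214, 0.003]
ft_force: [0.3, -0.9, -0.4]
grip_width: 0.997
t3.4 [0.4571 0.1331 0.212 ] jawyaw -1.707 F [ 0.3 -0.9 -0.4] M [-0.03 -0.02 -0.01] w 0.997 q [ 0.59 -0.05 -0.88  1.8  -0.04  1.37 -2.  ]
```

View pics/w3b.png

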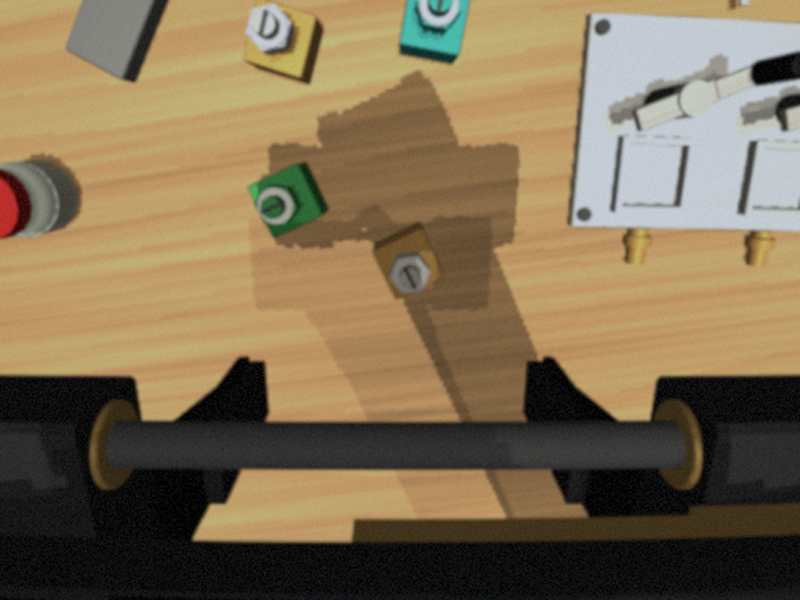

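Run:
```python
from h import *
p=np.load("w3p.npy",allow_pickle=True).item(); im=cv2.imread("pics/w3.png")
f=lambda l,z:cast(p,np.array(l)/1.5625,z)
print("A screw",f((410,275),.082),"B screw",f((269,27),.082))
a=im[135:205,225:295];b=im[0:70,145:215]
a=cv2.convertScaleAbs(a,alpha=1.8)
cv2.imwrite("pics/ab.png",np.hstack([cv2.resize(i,(400,400),interpolation=cv2.INTER_CUBIC)for i in(a,b)]))
```

```text
A screw [[0.45497214 0.12283564]] B screw [[0.61008156 0.18393743]]
```

View pics/ab.png

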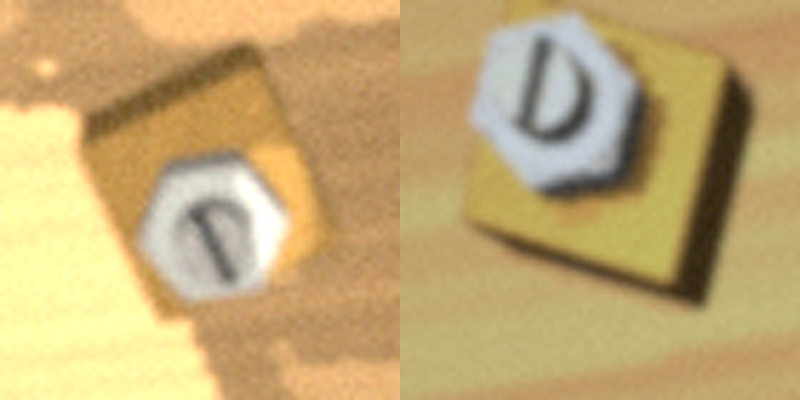

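Run:
```python
from h import *
p=np.load("w3p.npy",allow_pickle=True).item()
f=lambda l,o,z:cast(p,np.array(l)/5.714+o,z)
deg=lambda d:np.arctan2(d[1],d[0])
A=f([(88,143),(262,72),(328,235),(170,318)],(225,135),.04)
print("A",A.mean(0),[ (round(np.linalg.norm(A[i]-A[i-1]),4),round(deg(A[i]-A[i-1])%(np.pi/2),3)) for i in range(4)])
s=f([(190,210),(235,283)],(225,135),.082);print("slot",s.mean(0),deg(s[1]-s[0])%(np.pi/2), deg(s[1]-s[0]))
B=f([(325,65),(280,285),(65,220)],(145,0),.04)
print("B",(B[0]+B[2])/2,[ (round(np.linalg.norm(B[i]-B[i-1]),4),round(deg(B[i]-B[i-1])%(np.pi/2),3)) for i in (1,2)])
s=f([(140,45),(135,130)],(145,0),.082);print("slot",s.mean(0),deg(s[1]-s[0])%(np.pi/2), deg(s[1]-s[0]))
```

```text
A [0.45320684 0.12223064] [(np.float64(0.0388), np.float64(0.29)), (np.float64(0.0363), np.float64(0.256)), (np.float64(0.0349), np.float64(0.261)), (np.float64(0.0354), np.float64(0.365))]
slot [0.45278783 0.1233059 ] 0.4105294463644822 -2.731063207225311
B [0.61184657 0.18650227] [(np.float64(0.0376), np.float64(1.184)), (np.float64(0.0397), np.float64(1.146))]
slot [0.61206866 0.18638367] 1.3174976097389854 2.888293936533882
```

Run:
```python
from h import *
st();go(.453,.1225,.11,.28-np.pi/2);go(.453,.1225,.02,.28-np.pi/2)
```

```text
t3.5 [0.457  0.1319 0.2116] jawyaw -1.709 F [ 1.2  0.  -0.8] M [ 0.02 -0.01 -0.01] w 1.001 q [ 0.59 -0.05 -0.88  1.8  -0.04  1.37 -2.  ]
shift [ -2.8   9.8 101.6] turn [ 0.001 -0.001 -0.418] j7 -2.00
shift [ -2.9   9.8 191.6] turn [ 0.001 -0.001 -0.418] j7 -2.00
```

```bash
python3 -m creep '[[[1,-2,5,40,0,0,-0.14],[1,-3,10,80,0,0,-0.28],[1,-3,10,100,0,0,-0.418],[1,-3,10,100,0,0,-0.418],[1,-3,10,100,0,0,-0.418]]]'
python3 - <<'E'
from h import *
st();go(.453,.1225,.02,.28-np.pi/2)
im,p=snap("wrist","w4")
np.save("w4p.npy",p,allow_pickle=True)
E
```

```text
time: 3.95
position: [0.4527, 0.1222, 0.1116]
tool_rot: [3.112, 0.43, 0.001]
ft_force: [-0.2, -0.4, 0.4]
grip_width: 1.001
t4.0 [0.4527 0.1222 0.1116] jawyaw -1.296 F [-0.2 -0.4  0.4] M [-0.    0.01  0.01] w 1.001 q [ 0.57  0.03 -0.89  1.96  0.02  1.17 -1.62]
shift [ 0.3 -0.2 91.6] turn [ 0.    -0.001 -0.005] j7 -1.62
```

View pics/w4.png

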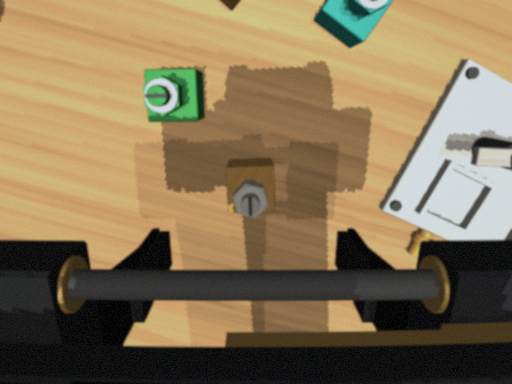

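```bash
python3 -m creep '[[[1,0,0,40,0,0,0],[1,0,0,75,0,0,0],[1,0,0,91,0,0,0],[1,0,0,91,0,0,0],[1,0,0,91,0,0,0]]]' 30 && python3 -m creep '[[[0.3,0,0,0,0,0,0],[0.3,0,0,0,0,0,0],[0.3,0,0,0,0,0,0],[0.3,0,0,0,0,0,0],[0.3,0,0,0,0,0,0]]]' 30; python3 -m creep '[[[0.3,0,0,0,0,0,0],[0.3,0,0,0,0,0,0],[0.3,0,0,0,0,0,0]]]' 40; python3 -c "
from h import *
st()"
```

```text
time: 4.5
position: [0.4536, 0.1232, 0.0213]
tool_rot: [-3.111, -0.436, -0.004]
ft_force: [0.6, 0.6, 0.0]
grip_width: 1.002
time: 5.0
position: [0.4521, 0.1229, 0.0199]
tool_rot: [3.111, 0.438, 0.0]
ft_force: [-1.1, -0.7, 0.1]
grip_width: 0.626
time: 5.3
position: [0.4519, 0.1229, 0.0197]
tool_rot: [3.111, 0.438, -0.0]
ft_force: [-1.1, 0.5, -0.3]
grip_width: 0.365
t5.3 [0.4519 0.1229 0.0197] jawyaw -1.291 F [-1.1  0.5 -0.3] M [-0.07 -0.01 -0.03] w 0.365 q [ 0.52  0.18 -0.89  2.05  0.17  0.98 -1.75]
```

```bash
python3 -m creep '[[[0.3,0,0,0,0,0,0],[0.3,0,0,0,0,0,0]]]' 40; python3 -c "
from h import *
st();snap('wrist','w5')"
```

```text
time: 5.5
position: [0.4518, 0.1235, 0.0198]
tool_rot: [-3.11, -0.438, 0.0]
ft_force: [-0.2, 2.4, 0.8]
grip_width: 0.308
t5.5 [0.4518 0.1235 0.0198] jawyaw -1.291 F [-0.2  2.4  0.8] M [0.37 0.17 0.03] w 0.308 q [ 0.52  0.18 -0.89  2.05  0.16  0.98 -1.75]
```

View pics/w5.png

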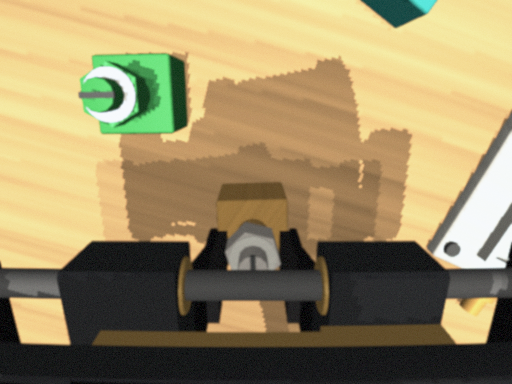

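```bash
python3 -m creep '[[[0.1,0,0,0,0,0,0],[0.1,0,0,0,0,0,0],[0.1,0,0,0,0,0,0],[0.1,0,0,0,0,0,0]]]' 40; python3 -c "
from h import *
st()"
```

```text
time: 5.95
position: [0.4521, 0.1234, 0.0198]
tool_rot: [-3.11, -0.438, -0.0]
ft_force: [-0.2, 2.4, 1.3]
grip_width: 0.286
t6.0 [0.4521 0.1234 0.0198] jawyaw -1.291 F [-0.2  2.4  1.3] M [ 0.69  0.14 -0.01] w 0.286 q [ 0.52  0.18 -0.89  2.05  0.16  0.98 -1.75]
```

```bash
python3 -m creep '[[[0.1,0,0,-20,0,0,0],[0.1,0,0,-50,0,0,0],[0.1,0,0,-90,0,0,0],[0.1,0,0,-110,0,0,0],[0.1,0,0,-110,0,0,0]]]' 40; python3 -m creep '[[[0.1,0,0,0,0,0,0]]]'; python3 -c "
from h import *
st();snap('wrist','w6');go(.4893,-.0630,.13,-1.715)"
```

```text
time: 6.45
position: [0.4539, 0.1222, 0.1318]
tool_rot: [3.109, 0.436, 0.007]
ft_force: [0.2, -0.7, -3.9]
grip_width: 0.286
time: 6.55
position: [0.4511, 0.1218, 0.1284]
tool_rot: [3.11, 0.437, -0.003]
ft_force: [-0.7, 0.5, -4.8]
grip_width: 0.288
t6.5 [0.4511 0.1218 0.1284] jawyaw -1.292 F [-0.7  0.5 -4.8] M [-0.01  0.01 -0.01] w 0.288 q [ 0.59  0.   -0.9   1.94  0.    1.21 -1.6 ]
shift [-13.6 188.4  -2.1] turn [0.001 0.003 0.423] j7 -1.60
```

View pics/w6.png

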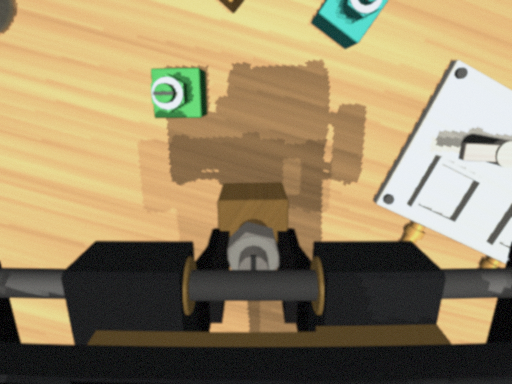

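```bash
python3 -c "
from h import *
s=ctrl.get_state();p=ctrl.camera_params('wrist');A=R.from_rotvec(s['tool_rot'])
im=cv2.imread('pics/w6.png');g=im.astype(int).sum(2)
print(g[170:250:2,235].tolist());print(g[195,205:300:2].tolist())
for z in(.1486,.108):
  for uv in((219,185),(286,185),(219,203),(288,203)):
    q=cast(p,uv,z)[0];print(z,uv,(A.inv().apply(np.r_[q,z]-s['position'])*1000).round(1))
"
```

```text
[294, 311, 313, 309, 307, 307, 279, 207, 196, 194, 182, 199, 205, 199, 202, 262, 298, 302, 298, 304, 290, 284, 293, 306, 292, 298, 302, 304, 314, 307, 285, 276, 252, 258, 259, 281, 363, 420, 426, 440]
[535, 542, 533, 536, 529, 519, 520, 371, 191, 183, 181, 197, 204, 197, 201, 190, 185, 185, 179, 195, 183, 190, 197, 196, 209, 193, 194, 196, 176, 181, 195, 172, 188, 193, 191, 200, 186, 207, 209, 178, 208, 296, 304, 316, 313, 319, 311, 297]
0.1486 (219, 185) [ 29.6 -17.7 -20.9]
0.1486 (286, 185) [ 29.7  18.6 -20.9]
0.1486 (219, 203) [ 19.4 -17.9 -20.9]
0.1486 (288, 203) [ 19.4  20.  -20.9]
0.108 (219, 185) [ 18.8 -21.9  19.7]
0.108 (286, 185) [18.8 22.8 19.7]
0.108 (219, 203) [  6.2 -22.2  19.8]
0.108 (288, 203) [ 6.2 24.5 19.8]
```

```bash
python3 -m creep '[[[0.1,-3,38,-20,0,0,0.1],[0.1,-6,76,-20,0,0,0.2],[0.1,-9,114,-20,0,0,0.3],[0.1,-13,152,-20,0,0,0.4],[0.1,-14,188,-20,0,0,0.423]]]'; python3 -m creep '[[[0.1,0,0,0,0,0,0],[0.1,0,0,0,0,0,0],[0.1,0,0,0,0,0,0]]]'; python3 -c "
from h import *
st();go(.4893,-.0630,.06,-1.715)"
```

```text
time: 7.1
position: [0.4886, -0.0636, 0.1471]
tool_rot: [3.133, -0.23, -0.007]
ft_force: [0.8, -0.3, -4.4]
grip_width: 0.286
time: 7.4
position: [0.4893, -0.0601, 0.1482]
tool_rot: [-3.132, 0.222, 0.005]
ft_force: [-0.0, 0.0, -4.1]
grip_width: 0.283
t7.4 [ 0.4893 -0.0601  0.1482] jawyaw -1.712 F [-0.   0.  -4.1] M [ 0.06  0.01 -0.  ] w 0.283 q [ 0.77  0.05 -0.71  1.86  0.03  1.25 -1.66]
shift [ 0.6  2.9 88.2] turn [-0.001  0.003  0.003] j7 -1.66
```

```bash
python3 -m creep '[[[0.1,0,2.5,40,0,0,0],[0.1,0,2.5,80,0,0,0],[0.1,0,2.5,96,0,0,0],[0.1,0,2.5,96,0,0,0],[0.1,0,2.5,96,0,0,0]]]'; python3 -m creep '[[[0.1,0,0,0,0,0,0],[0.1,0,0,0,0,0,0]]]'; python3 -c "
from h import *
st();go(.4893,-.0630,.032,-1.715);st()
im,p=snap('wrist','w7');np.save('w7p.npy',p)
cv2.imwrite('pics/w7b.png',cv2.resize(im[60:300,120:400],None,fx=2.8,fy=2.5))"
```

```text
time: 7.9
position: [0.4904, -0.0629, 0.0541]
tool_rot: [-3.133, 0.221, -0.0]
ft_force: [0.2, -1.2, -3.2]
grip_width: 0.286
time: 8.1
position: [0.4914, -0.0641, 0.0552]
tool_rot: [3.133, -0.224, 0.004]
ft_force: [-0.1, 0.1, -3.7]
grip_width: 0.28
t8.1 [ 0.4914 -0.0641  0.0552] jawyaw -1.714 F [-0.1  0.1 -3.7] M [ 0.06 -0.02  0.03] w 0.280 q [ 0.75  0.16 -0.71  1.97  0.12  1.06 -1.73]
shift [-2.3 -0.8 23.2] turn [ 0.001 -0.003  0.001] j7 -1.73
t8.1 [ 0.4914 -0.0641  0.0552] jawyaw -1.714 F [-0.1  0.1 -3.7] M [ 0.06 -0.02  0.03] w 0.280 q [ 0.75  0.16 -0.71  1.97  0.12  1.06 -1.73]
```

View pics/w7b.png

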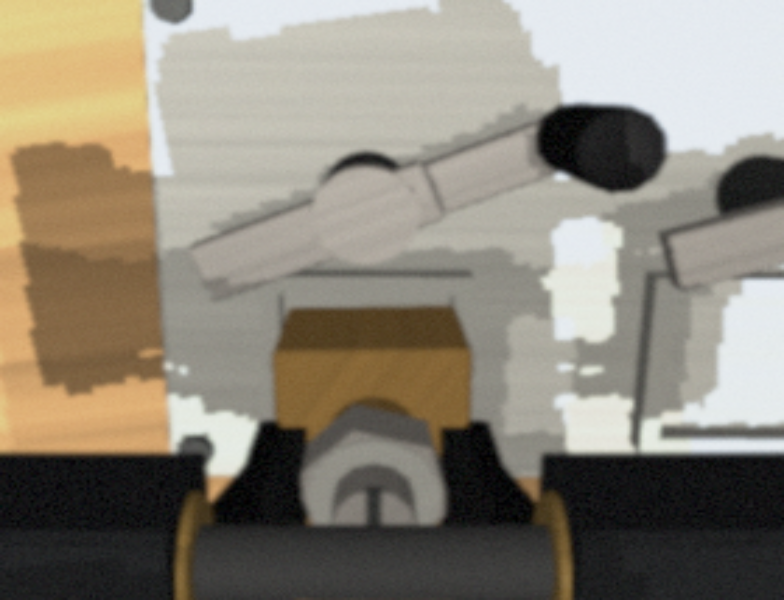

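```bash
python3 -m creep '[[[0.1,-2,-0.5,5,0,0,0],[0.1,-2,-0.5,10,0,0,0],[0.1,-2,-0.5,10,0,0,0],[0.1,-2,-0.5,10,0,0,0]]]'; python3 -c "
from h import *
st();go(.4893,-.0630,.032,-1.715);p=np.load('w7p.npy',allow_pickle=True).item()
f=lambda l,z:cast(p,np.array(l)/[2.8,2.5]+[120,60],z)
e=f([(300,272),(470,272)],.012);yaw=-.145
Rb=np.array([[np.cos(yaw),-np.sin(yaw)],[np.sin(yaw),np.cos(yaw)]]);o=np.array([.4893,-.063])
print('far wall in pocket',(e-o)@Rb, 'sidewalls',(f([(282,300),(452,300)],.012)-o)@Rb,'valve front bottom',(f([(290,309),(458,309)],.0355)-o)@Rb)"
```

```text
time: 8.55
position: [0.4879, -0.0633, 0.0434]
tool_rot: [-3.133, 0.225, 0.001]
ft_force: [0.2, -0.6, -3.7]
grip_width: 0.283
t8.6 [ 0.4879 -0.0633  0.0434] jawyaw -1.714 F [ 0.2 -0.6 -3.7] M [ 0.03 -0.04 -0.06] w 0.283 q [ 0.74  0.17 -0.71  1.98  0.13  1.04 -1.74]
shift [ 1.3 -0.5 11.4] turn [-0.     0.001  0.001] j7 -1.74
far wall in pocket [[ 0.02738109  0.01712853]
 [ 0.0275198  -0.02710761]] sidewalls [[ 0.01896811  0.02200615]
 [ 0.01910054 -0.02263997]] valve front bottom [[ 0.02233469  0.01789357]
 [ 0.02245372 -0.02204234]]
```

```bash
python3 -m creep '[[[0.1,0.8,-0.5,4,0,0,0],[0.1,0.8,-0.5,8,0,0,0],[0.1,0.8,-0.5,11,0,0,0],[0.1,0.8,-0.5,11,0,0,0]]]'; python3 -c "
from h import *
st();go(.4893,-.0630,.032,-1.715)"
```

```text
time: 8.95
position: [0.4887, -0.0627, 0.0322]
tool_rot: [-3.133, 0.224, 0.001]
ft_force: [0.9, 0.2, -4.3]
grip_width: 0.285
t8.9 [ 0.4887 -0.0627  0.0322] jawyaw -1.714 F [ 0.9  0.2 -4.3] M [ 0.07  0.04 -0.03] w 0.285 q [ 0.74  0.19 -0.71  1.99  0.14  1.01 -1.75]
shift [0.7 0.2 0.2] turn [-0.     0.001  0.001] j7 -1.75
```

```bash
python3 -m creep '[[[0.1,0,0,1.5,0,0,0],[0.1,0,0,1.5,0,0,0],[0.1,0,0,1.5,0,0,0]]]'; python3 -m creep '[[[0.8,0,0,0,0,0,0],[0.8,0,0,0,0,0,0],[0.8,0,0,0,0,0,0],[0.8,0,0,0,0,0,0],[0.8,0,0,0,0,0,0]]]';python3 -m creep '[[[0.8,0,0,-40,0,0,0],[0.8,0,0,-80,0,0,0],[0.8,0,0,-120,0,0,0],[0.8,0,0,-120,0,0,0],[0.8,0,0,-120,0,0,0]]]'; python3 -c "
from h import *
st();go(.4,.0,.16,-1.715);im,p=snap('wrist','w8')
cv2.imwrite('pics/w8b.png',cv2.resize(im[60:300,60:512],None,fx=1.7,fy=1.7))"
```

```text
time: 9.25
position: [0.4893, -0.0628, 0.0317]
tool_rot: [3.133, -0.225, 0.001]
ft_force: [-1.2, 1.5, 1.9]
grip_width: 0.284
time: 9.75
position: [0.4892, -0.063, 0.0313]
tool_rot: [3.133, -0.225, 0.0]
ft_force: [-0.6, 0.1, -0.3]
grip_width: 0.653
time: 10.25
position: [0.4897, -0.0632, 0.1521]
tool_rot: [3.132, -0.225, 0.003]
ft_force: [0.1, -0.5, -0.2]
grip_width: 0.798
t10.2 [ 0.4897 -0.0632  0.1521] jawyaw -1.714 F [ 0.1 -0.5 -0.2] M [0.07 0.02 0.02] w 0.798 q [ 0.78  0.04 -0.72  1.86  0.03  1.25 -1.66]
shift [-97.8 -49.7  -8.2] turn [ 0.001 -0.002  0.001] j7 -1.66
```

View pics/w8b.png

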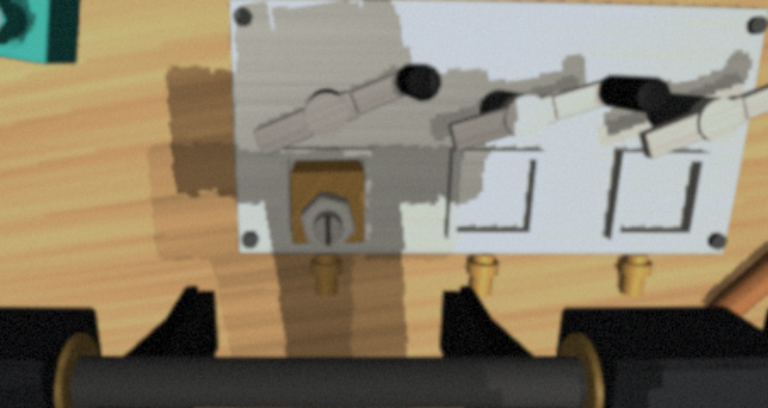

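```bash
python3 -c "
from h import *
go(.612,.1865,.15,-.406)"
python3 -m creep '[[[0.8,15,-45,0,0,0,-0.14],[0.8,30,-90,0,0,0,-0.28],[0.8,45,-135,0,0,0,-0.42],[0.8,60,-180,0,0,0,-0.56],[0.8,75,-225,0,0,0,-0.7]]]'; python3 -c "
from h import *
st();go(.612,.1865,.15,-.406)"
```

```text
shift [  86.4 -264.6    0.6] turn [ 0.000e+00  1.000e-03 -1.308e+00] j7 -1.66
time: 10.8
position: [0.5951, 0.1502, 0.1491]
tool_rot: [-3.018, -0.871, 0.005]
ft_force: [0.5, -0.8, -0.7]
grip_width: 0.798
t10.8 [0.5951 0.1502 0.1491] jawyaw -1.009 F [ 0.5 -0.8 -0.7] M [ 0.01 -0.1  -0.04] w 0.798 q [ 0.42  0.4  -0.9   1.57  0.32  1.33 -1.53]
shift [ 33.7 -21.7  -1. ] turn [-0.002  0.002 -0.603] j7 -1.53
```

```bash
python3 -m creep '[[[0.8,10,-5,0,0,0,-0.14],[0.8,20,-10,0,0,0,-0.28],[0.8,30,-20,0,0,0,-0.42],[0.8,34,-22,0,0,0,-0.56],[0.8,34,-22,0,0,0,-0.6]]]';python3 -m creep '[[[0.8,0,0,0,0,0,0],[0.8,0,0,0,0,0,0],[0.8,0,0,0,0,0,0]]]'; python3 -c "
from h import *
st()
im,p=snap('wrist','w9');np.save('w9p.npy',p)
s=ctrl.get_state();A=R.from_rotvec(s['tool_rot'])
for c,b,m in blobs(im,(15,90,40),(33,255,255),150):
  if b[3]>150 or b[2]>150: continue
  r=cv2.minAreaRect(cv2.findNonZero(m)); print(c.round(),b[:5],r,im[int(c[1]),int(c[0])], (A.inv().apply(np.r_[cast(p,c,.04)[0],.04]-s['position'])*1000).round(1))
"
```

```text
time: 11.3
position: [0.6113, 0.187, 0.1487]
tool_rot: [-2.623, -1.724, 0.004]
ft_force: [-1.4, 0.0, 0.1]
grip_width: 0.802
time: 11.6
position: [0.6123, 0.1854, 0.1505]
tool_rot: [-2.631, -1.716, 0.002]
ft_force: [-0.3, -0.1, -1.0]
grip_width: 0.801
t11.6 [0.6123 0.1854 0.1505] jawyaw -0.415 F [-0.3 -0.1 -1. ] M [-0.02 -0.12 -0.02] w 0.801 q [ 0.4   0.5  -1.    1.5   0.42  1.37 -1.04]
```

View pics/w9.png

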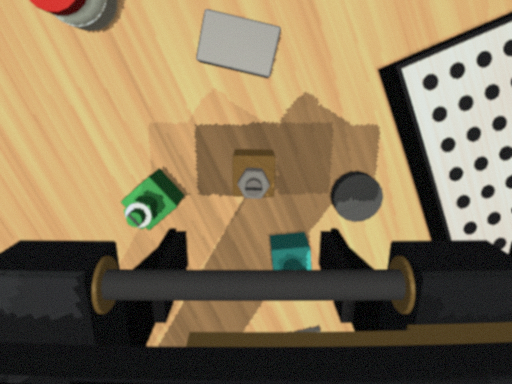

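```bash
python3 -c "
from h import *
p=np.load('w9p.npy',allow_pickle=True).item()
s=ctrl.get_state();A=R.from_rotvec(s['tool_rot'])
f=lambda uv,z:print(uv,(A.inv().apply(np.r_[cast(p,uv,z)[0],z]-s['position'])*1000).round(1))
f((254,184),.082);f((233,155),.04);f((275,155),.04);f((234,150),.0);f((272,150),.0)
f((272,247),.04);f((310,245),.04);f((359,197),.018)
im=cv2.imread('pics/w9.png').astype(int).sum(2);print(im[140:175,240].tolist());print(im[165,226:284].tolist())
"
```

```text
(254, 184) [ 6.2  0.8 68.7]
(233, 155) [ 22.7 -18.4 110.7]
(275, 155) [ 22.7  20.3 110.7]
(234, 150) [ 21.  -19.7 150.7]
(272, 150) [ 21.   19.7 150.7]
(272, 247) [-70.   19.1 110.8]
(310, 245) [-67.8  57.1 110.7]
(359, 197) [-24.4 109.  132.7]
[322, 328, 319, 325, 335, 311, 314, 290, 279, 228, 188, 180, 185, 194, 195, 230, 261, 281, 276, 275, 267, 277, 270, 268, 270, 273, 263, 270, 277, 293, 286, 269, 266, 274, 271]
[331, 326, 335, 335, 318, 296, 296, 283, 273, 282, 284, 279, 275, 273, 273, 271, 276, 292, 265, 264, 271, 256, 273, 271, 277, 281, 279, 284, 280, 270, 278, 269, 279, 293, 282, 268, 279, 270, 267, 268, 270, 265, 273, 271, 275, 274, 275, 258, 262, 276, 278, 280, 285, 295, 302, 303, 300, 292]
```

```bash
python3 -m creep '[[[0.8,2,0.5,40,0,0,0],[0.8,2,0.5,80,0,0,0],[0.8,2,0.5,115,0,0,0],[0.8,2,0.5,130,0,0,0],[0.8,2,0.5,130,0,0,0]]]' 40 && python3 -m creep '[[[0.8,0,0,0,0,0,0],[0.1,0,0,0,0,0,0],[0.1,0,0,0,0,0,0],[0.1,0,0,0,0,0,0],[0.1,0,0,0,0,0,0]]]' 40;python3 -m creep '[[[0.1,0,0,0,0,0,0],[0.1,0,0,0,0,0,0],[0.1,0,0,0,0,0,0],[0.1,0,0,0,0,0,0]]]' 40;python3 -m creep '[[[0.1,0,0,0,0,0,0],[0.1,0,0,0,0,0,0]]]' 40; python3 -c "
from h import *
st()"
```

```text
time: 12.15
position: [0.6123, 0.1865, 0.0192]
tool_rot: [-2.63, -1.717, 0.006]
ft_force: [-0.0, 0.0, -0.4]
grip_width: 0.8
time: 12.65
position: [0.6143, 0.1874, 0.0219]
tool_rot: [2.63, 1.717, 0.001]
ft_force: [0.5, -0.3, -0.4]
grip_width: 0.525
time: 13.05
position: [0.6135, 0.1875, 0.0212]
tool_rot: [-2.63, -1.718, 0.001]
ft_force: [-0.5, 0.0, 0.9]
grip_width: 0.292
time: 13.25
position: [0.6136, 0.1875, 0.0212]
tool_rot: [-2.63, -1.718, 0.001]
ft_force: [-1.2, -0.1, 1.6]
grip_width: 0.292
t13.2 [0.6136 0.1875 0.0212] jawyaw -0.414 F [-1.2 -0.1  1.6] M [ 0.05  0.26 -0.02] w 0.292 q [ 0.35  0.61 -0.92  1.63  0.52  1.17 -1.11]
```

```bash
python3 -m creep '[[[0.1,0,0,-35,0,0,0],[0.1,0,0,-75,0,0,0],[0.1,0,0,-115,0,0,0],[0.1,0,0,-135,0,0,0],[0.1,0,0,-135,0,0,0]]]' 40; python3 -c "
from h import *
st();go(.4603,-.2610,.15,-1.715)"
```

```text
time: 13.75
position: [0.6158, 0.1882, 0.1592]
tool_rot: [2.629, 1.716, 0.008]
ft_force: [-0.2, 0.2, -3.2]
grip_width: 0.289
t13.8 [0.6158 0.1882 0.1592] jawyaw -0.414 F [-0.2  0.2 -3.2] M [ 0.05 -0.09  0.1 ] w 0.289 q [ 0.39  0.5  -1.    1.49  0.42  1.38 -1.04]
shift [-473.8   38.5    7.7] turn [ 0.002 -0.006  1.301] j7 -1.04
```

```bash
python3 -m creep '[[[0.1,-40,3,0,0,0,0.13],[0.1,-80,6,0,0,0,0.26],[0.1,-120,9,0,0,0,0.39],[0.1,-160,12,0,0,0,0.52],[0.1,-200,16,0,0,0,0.65]]]'; python3 -c "
from h import *
st();go(.4603,-.2610,.15,-1.715)"
```

```text
time: 14.25
position: [0.5459, -0.0043, 0.1537]
tool_rot: [-3.043, -0.778, 0.005]
ft_force: [1.0, -0.9, -3.2]
grip_width: 0.285
t14.2 [ 0.5459 -0.0043  0.1537] jawyaw -1.070 F [ 1.  -0.9 -3.2] M [-0.01 -0.13 -0.06] w 0.285 q [ 0.77  0.22 -0.92  1.73  0.18  1.29 -1.25]
shift [-198.3  184.1    4. ] turn [-0.001  0.003  0.645] j7 -1.25
```

```bash
python3 -m creep '[[[0.1,-30,28,0,0,0,0.13],[0.1,-60,56,0,0,0,0.26],[0.1,-90,84,0,0,0,0.39],[0.1,-120,112,0,0,0,0.52],[0.1,-150,140,0,0,0,0.645]]]'; python3 -m creep '[[[0.1,0,0,0,0,0,0],[0.1,0,0,0,0,0,0]]]'; python3 -c "
from h import *
st();go(.4603,-.2610,.15,-1.715)"
```

```text
time: 14.75
position: [0.4826, -0.199, 0.154]
tool_rot: [-3.133, 0.226, 0.005]
ft_force: [0.1, -0.3, -3.1]
grip_width: 0.288
time: 14.95
position: [0.483, -0.1984, 0.154]
tool_rot: [-3.132, 0.222, 0.005]
ft_force: [-0.1, 0.8, -3.0]
grip_width: 0.291
t14.9 [ 0.483  -0.1984  0.154 ] jawyaw -1.712 F [-0.1  0.8 -3. ] M [0.1  0.   0.03] w 0.291 q [ 1.02  0.12 -0.72  1.79  0.08  1.27 -1.44]
shift [-13.6  65.2   4. ] turn [-0.001  0.003  0.003] j7 -1.44
```

```bash
python3 -m creep '[[[0.1,-7,35,0,0,0,0],[0.1,-13.5,65,0,0,0,0],[0.1,-13.5,65,30,0,0,0],[0.1,-13.5,65,65,0,0,0],[0.1,-13.5,65,95,0,0,0]]]'; python3 -m creep '[[[0.1,0,0,0,0,0,0],[0.1,0,0,0,0,0,0],[0.1,0,0,0,0,0,0]]]'; python3 -c "
from h import *
st();go(.4603,-.2610,.0332,-1.715)
im,p=snap('wrist','w10');s=ctrl.get_state();np.save('w10p.npy',p)
A=R.from_rotvec(s['tool_rot']);g=im.astype(int).sum(2)
print(s['position']);print('col252',g[150:230,252].tolist());print('row195',g[195,210:300].tolist())"
```

```text
time: 15.45
position: [0.4621, -0.2579, 0.0587]
tool_rot: [-3.133, 0.213, 0.002]
ft_force: [-0.2, -0.7, -3.8]
grip_width: 0.288
time: 15.75
position: [0.4642, -0.2598, 0.0628]
tool_rot: [3.133, -0.215, 0.004]
ft_force: [0.1, -0.6, -2.4]
grip_width: 0.29
t15.8 [ 0.4642 -0.2598  0.0628] jawyaw -1.708 F [ 0.1 -0.6 -2.4] M [ 0.03  0.02 -0.  ] w 0.290 q [ 1.06  0.23 -0.66  1.88  0.16  1.09 -1.37]
shift [-3.8  1.7 29.6] turn [ 0.001 -0.003  0.007] j7 -1.37
[ 0.46422937 -0.26015042  0.06306036]
col252 [518, 519, 517, 533, 528, 514, 508, 509, 498, 503, 510, 497, 504, 505, 515, 491, 460, 416, 345, 285, 305, 368, 418, 432, 434, 444, 431, 428, 433, 425, 413, 394, 357, 263, 183, 166, 177, 180, 178, 170, 188, 179, 188, 180, 190, 184, 183, 174, 176, 201, 241, 260, 285, 283, 293, 297, 294, 302, 294, 288, 304, 295, 294, 289, 301, 297, 297, 296, 259, 195, 188, 179, 184, 193, 220, 237, 238, 241, 242, 240]
row195 [413, 406, 429, 420, 416, 426, 419, 417, 424, 400, 334, 236, 185, 175, 183, 187, 179, 190, 197, 183, 183, 186, 191, 190, 179, 189, 190, 184, 201, 192, 175, 192, 193, 189, 180, 194, 170, 170, 172, 186, 167, 170, 184, 191, 184, 188, 175, 183, 181, 188, 184, 192, 181, 192, 191, 190, 183, 191, 179, 185, 188, 193, 181, 181, 182, 177, 186, 193, 178, 195, 176, 188, 181, 174, 194, 207, 265, 350, 409, 424, 420, 414, 425, 423, 417, 431, 417, 419, 426, 440]
```

```bash
python3 -c "
from h import *
p=np.load('w10p.npy',allow_pickle=True).item();yaw=-.145
Rb=np.array([[np.cos(yaw),-np.sin(yaw)],[np.sin(yaw),np.cos(yaw)]]);o=np.array([.4603,-.2610])
f=lambda uv,z:print(uv,((cast(p,uv,z)-o)@Rb*1000).round(1))
f((252,169),.012);f((221,182.5),.0416);f((286,182.5),.0416);f((252,200),.0818);f((220.7,195),.07);f((286.7,195),.07)
im=cv2.imread('pics/w10.png').astype(int).sum(2)
print(im[176,190:312].tolist())
st();go(.4603,-.2610,.0332,-1.715)"
```

```text
(252, 169) [[27.1  1.6]]
(221, 182.5) [[24.1 22.3]]
(286, 182.5) [[ 24.4 -21.2]]
(252, 200) [[24.5  1.5]]
(220.7, 195) [[23.7 20. ]]
(286.7, 195) [[ 24.1 -18.9]]
[417, 421, 418, 417, 411, 414, 422, 415, 424, 413, 401, 397, 375, 382, 385, 384, 380, 376, 365, 364, 364, 358, 366, 374, 383, 395, 413, 414, 422, 427, 443, 431, 432, 427, 426, 433, 423, 436, 438, 432, 439, 425, 431, 424, 425, 432, 436, 430, 433, 424, 425, 426, 435, 433, 433, 442, 435, 434, 431, 432, 427, 432, 431, 440, 428, 431, 432, 445, 430, 432, 435, 437, 431, 433, 433, 428, 426, 430, 438, 441, 429, 435, 424, 429, 429, 427, 429, 428, 440, 438, 431, 433, 423, 422, 421, 447, 426, 424, 440, 432, 429, 429, 415, 407, 403, 413, 420, 408, 412, 420, 413, 410, 419, 414, 413, 413, 412, 421, 408, 411, 423, 482]
t15.8 [ 0.4642 -0.2602  0.0631] jawyaw -1.708 F [-0.3 -0.2 -3.4] M [ 0.06 -0.03  0.03] w 0.292 q [ 1.06  0.23 -0.66  1.88  0.16  1.09 -1.37]
shift [-3.9  1.3 29.9] turn [ 0.001 -0.003  0.007] j7 -1.37
```

```bash
python3 -m creep '[[[0.1,-4,0.8,8,0,0,0.005],[0.1,-4,0.8,16,0,0,0.005],[0.1,-4,0.8,16,0,0,0.005],[0.1,-4,0.8,16,0,0,0.005],[0.1,-4,0.8,16,0,0,0.005]]]';  python3 -c "
from h import *
st();go(.4603,-.2610,.0332,-1.715)"
```

```text
time: 16.3
position: [0.4587, -0.2602, 0.0454]
tool_rot: [3.133, -0.225, 0.001]
ft_force: [-0.3, 0.7, -4.3]
grip_width: 0.288
t16.3 [ 0.4587 -0.2602  0.0454] jawyaw -1.714 F [-0.3  0.7 -4.3] M [ 0.03 -0.02  0.02] w 0.288 q [ 1.06  0.24 -0.66  1.9   0.17  1.06 -1.38]
shift [ 1.7  0.5 12.2] turn [ 0.    -0.     0.001] j7 -1.38
```

```bash
python3 -m creep '[[[0.1,1.3,0.5,0,0,0,0],[0.1,1.3,0.5,4,0,0,0],[0.1,1.3,0.5,8,0,0,0],[0.1,1.3,0.5,13,0,0,0],[0.1,1.3,0.5,13,0,0,0]]]';  python3 -c "
from h import *
st();go(.4603,-.2610,.0332,-1.715)"
```

```text
time: 16.8
position: [0.4604, -0.261, 0.0335]
tool_rot: [3.133, -0.224, 0.001]
ft_force: [-2.9, 2.2, 7.1]
grip_width: 0.294
t16.8 [ 0.4604 -0.261   0.0335] jawyaw -1.714 F [-2.9  2.2  7.1] M [0.36 0.67 0.03] w 0.294 q [ 1.05  0.26 -0.65  1.91  0.18  1.03 -1.39]
shift [-0.1 -0.   0.3] turn [ 0.001 -0.001  0.001] j7 -1.39
```

```bash
python3 -m creep '[[[0.8,0,0,0,0,0,0],[0.8,0,0,0,0,0,0],[0.8,0,0,0,0,0,0],[0.8,0,0,0,0,0,0],[0.8,0,0,0,0,0,0]]]';python3 -m creep '[[[0.8,0,0,-40,0,0,0],[0.8,0,0,-80,0,0,0],[0.8,0,0,-130,0,0,0],[0.8,0,0,-130,0,0,0],[0.8,0,0,-130,0,0,0]]]'; python3 -m creep '[[[0.8,0,0,0,0,0,0]]]'; python3 -c "
from h import *
st();im,p=snap('wrist','w11');np.save('w11p.npy',p)
c,pt=snap('top','top1')
for n,z in(('p1',(.4893,-.0630)),('p2',(.4748,-.162)),('p3',(.4603,-.2610))):print(n,proj(p,np.r_[z,.012]).round(),proj(p,np.r_[z,.094]).round())
h=cv2.cvtColor(im,cv2.COLOR_BGR2GRAY)
m=cv2.inRange(h[:230],0,45);nn,l,s,cc=cv2.connectedComponentsWithStats(m)
print([(cc[i].round(),s[i].tolist()) for i in range(1,nn) if s[i][4]>80])
cv2.imwrite('pics/w11b.png',cv2.resize(im[40:300],None,fx=1.5625,fy=1.5625,interpolation=cv2.INTER_CUBIC))"
```

```text
time: 17.3
position: [0.4597, -0.2608, 0.0321]
tool_rot: [-3.134, 0.225, 0.0]
ft_force: [-0.5, 0.7, -1.0]
grip_width: 0.658
time: 17.8
position: [0.4605, -0.2614, 0.1635]
tool_rot: [3.131, -0.225, 0.004]
ft_force: [-0.3, 0.7, -0.5]
grip_width: 0.802
time: 17.9
position: [0.4589, -0.2605, 0.161]
tool_rot: [-3.133, 0.225, 0.003]
ft_force: [-0.9, -0.2, 0.0]
grip_width: 0.802
t17.9 [ 0.4589 -0.2605  0.161 ] jawyaw -1.714 F [-0.9 -0.2  0. ] M [ 0.   -0.01 -0.01] w 0.802 q [ 1.1   0.12 -0.68  1.77  0.08  1.28 -1.31]
p1 [[ 65. 169.]] [[ 13. 190.]]
p2 [[157. 169.]] [[130. 190.]]
p3 [[252. 169.]] [[252. 191.]]
[(array([ 58., 105.]), [38, 96, 43, 19, 643]), (array([305., 105.]), [293, 96, 24, 19, 362]), (array([181., 109.]), [168, 101, 27, 19, 336]), (array([493., 186.]), [459, 106, 53, 124, 3652]), (array([ 56., 125.]), [43, 117, 24, 16, 197]), (array([ 71., 165.]), [64, 153, 15, 24, 161]), (array([ 74., 183.]), [66, 175, 14, 18, 97])]
```

View pics/w11b.png

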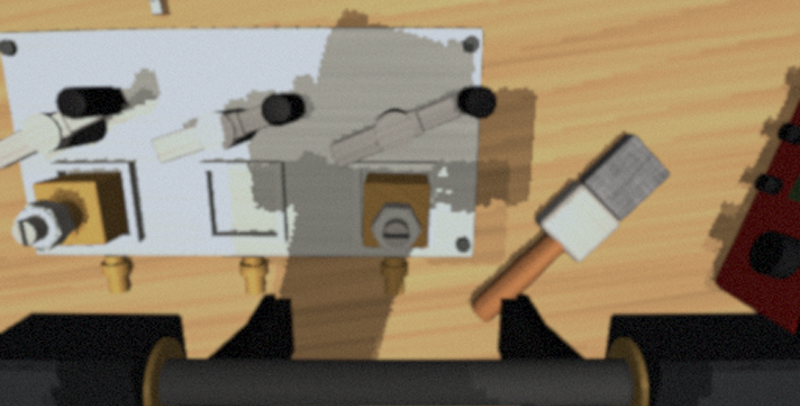

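```bash
cat >> h.py <<'E'
YAW=-.145; Rb=np.array([[np.cos(YAW),-np.sin(YAW)],[np.sin(YAW),np.cos(YAW)]])
P={1:np.array([.4893,-.0630]),2:np.array([.4748,-.162]),3:np.array([.4603,-.2610])}
def bl(k,xy): return P[k]+Rb@np.array(xy)
E
python3 -c "
from h import *
p=np.load('w11p.npy',allow_pickle=True).item()
for k,uv in((3,(305,104.6)),(1,(48,104.6))):
  q=(cast(p,uv,.099)[0]-P[k])@Rb*1000;print(k,q,'r',np.hypot(q[0]-50,q[1]),'th',np.arctan2(-q[1],q[0]-50))
  th=np.arctan2(-q[1],q[0]-50)
  for t,r in((th,26),(th,20),(th-.3,19),(th-.6,20),(th-.9,21),(0.15,22),(0,21)):
    w=np.array([50+45*np.cos(t)-r*np.sin(t),-45*np.sin(t)-r*np.cos(t)]);print(round(t,2),'pocket frame',w.round(0),'world',bl(k,w/1000).round(4))
go(*bl(3,[.034,-.055]),.13,-1.715)
"
```

```text
3 [ 68.59033802 -39.37847831] r 43.54612751972743 th 1.1297218049994326
1.13 pocket frame [ 46. -52.] world [ 0.498  -0.3189]
1.13 pocket frame [ 51. -49.] world [ 0.5038 -0.3171]
0.83 pocket frame [ 66. -46.] world [ 0.5193 -0.3161]
0.53 pocket frame [ 79. -40.] world [ 0.5324 -0.312 ]
0.23 pocket frame [ 89. -31.] world [ 0.544  -0.3042]
0.15 pocket frame [ 91. -28.] world [ 0.5464 -0.3024]
0 pocket frame [ 95. -21.] world [ 0.5513 -0.2955]
1 [ 69.17461329 -44.77651847] r 48.70936667095381 th 1.1661936890900915
1.17 pocket frame [ 44. -52.] world [ 0.5252 -0.1204]
1.17 pocket frame [ 49. -49.] world [ 0.531  -0.1189]
0.87 pocket frame [ 65. -47.] world [ 0.5466 -0.1184]
0.57 pocket frame [ 77. -41.] world [ 0.5598 -0.1147]
0.27 pocket frame [ 88. -32.] world [ 0.5716 -0.1075]
0.15 pocket frame [ 91. -28.] world [ 0.5754 -0.1044]
0 pocket frame [ 95. -21.] world [ 0.5803 -0.0975]
shift [35.7 55.5 30.4] turn [-0.001  0.003  0.001] j7 -1.31
```

```bash
python3 -m creep '[[[0,20,25,0,0,0,0],[0,41,54,0,0,0,0],[0,41,54,0,0,0,0],[0,41,54,0,0,0,0],[0,41,54,0,0,0,0]]]'; python3 -m creep '[[[0,0,0,0,0,0,0],[0,0,0,0,0,0,0],[0,0,0,0,0,0,0],[0,0,0,0,0,0,0]]]'; python3 -c "
from h import *
st();go(*bl(3,[.040,-.054]),.075,-1.715)"
```

```text
time: 18.5
position: [0.4922, -0.3186, 0.1614]
tool_rot: [-3.132, 0.223, 0.002]
ft_force: [1.0, -0.4, 0.1]
grip_width: 0.432
time: 18.9
position: [0.4925, -0.32, 0.1625]
tool_rot: [3.133, -0.224, 0.0]
ft_force: [-1.0, -0.2, -0.5]
grip_width: 0.068
t18.9 [ 0.4925 -0.32    0.1625] jawyaw -1.714 F [-1.  -0.2 -0.5] M [ 0.05  0.02 -0.05] w 0.068 q [ 1.08  0.26 -0.65  1.63  0.16  1.31 -1.31]
shift [-0.4  0.2 87.5] turn [ 0.001 -0.     0.001] j7 -1.31
```

Down, then sweep along the arc: (40,-54) → (51,-49) → (66,-46) → (79,-40) → (89,-31) → (95,-21).

```bash
python3 -m creep '[[[0,0,0,40,0,0,0],[0,0,0,75,0,0,0],[0,0,0,86,0,0,0],[0,0,0,86,0,0,0],[0,0,0,86,0,0,0]]]'; python3 -m creep '[[[0,6,-3,0,0,0,0],[0,11,-5,0,0,0,0],[0,19,-7,0,0,0,0],[0,26,-8,0,0,0,0],[0,26,-8,0,0,0,0]]]'; python3 -c "
from h import *
st();go(*bl(3,[.066,-.046]),.075,-1.715)"; python3 -m creep '[[[0,6,-2,0,0,0,0],[0,13,-6,0,0,0,0],[0,19,-11,0,0,0,0],[0,23,-15,0,0,0,0],[0,23,-15,0,0,0,0]]]';python3 -c "
from h import *
st();go(*bl(3,[.095,-.021]),.075,-1.715)"
```

```text
time: 19.4
position: [0.4936, -0.3205, 0.0777]
tool_rot: [3.133, -0.224, 0.003]
ft_force: [-0.2, -0.5, 0.6]
grip_width: 0.003
time: 19.9
position: [0.521, -0.3154, 0.0765]
tool_rot: [-3.133, 0.223, -0.002]
ft_force: [0.1, -0.1, -0.8]
grip_width: 0.009
t19.9 [ 0.521  -0.3154  0.0765] jawyaw -1.713 F [ 0.1 -0.1 -0.8] M [ 0.03  0.05 -0.01] w 0.009 q [ 1.02  0.38 -0.63  1.67  0.24  1.17 -1.39]
shift [-2.   0.9  1.5] turn [-0.    -0.001  0.002] j7 -1.39
time: 20.4
position: [0.5454, -0.3029, 0.0763]
tool_rot: [-3.133, 0.222, -0.001]
ft_force: [1.2, -0.5, -0.5]
grip_width: 0.01
t20.4 [ 0.5454 -0.3029  0.0763] jawyaw -1.712 F [ 1.2 -0.5 -0.5] M [ 0.06 -0.04 -0.02] w 0.010 q [ 0.97  0.41 -0.64  1.63  0.26  1.18 -1.43]
shift [ 4.8 -8.2  1.3] turn [-0.001 -0.     0.003] j7 -1.43
```

```bash
python3 -m creep '[[[0,3,-4,0,0,0,0],[0,5,-8,0,0,0,0],[0,5,-10,0,0,0,0],[0,5,-11,0,0,0,0],[0,5,-11,0,0,0,0]]]';python3 -c "
from h import *
st();s=ctrl.get_state();print((s['position'][:2]-P[3])@Rb*1000)
im,p=snap('wrist','w12')
for X in((95,0),(50,0)): print(X,proj(p,np.r_[bl(3,np.array(X)/1000),.099]).round())
m=cv2.inRange(cv2.cvtColor(im,cv2.COLOR_BGR2GRAY)[:235],0,45);nn,l,s,cc=cv2.connectedComponentsWithStats(m)
print([(cc[i].round(),s[i].tolist()) for i in range(1,nn) if s[i][4]>80])"
```

```text
time: 20.9
position: [0.5508, -0.2941, 0.0763]
tool_rot: [3.133, -0.224, -0.0]
ft_force: [0.3, -0.0, 0.2]
grip_width: 0.007
t20.9 [ 0.5508 -0.2941  0.0763] jawyaw -1.714 F [ 0.3 -0.   0.2] M [ 0.02  0.01 -0.05] w 0.007 q [ 0.96  0.41 -0.64  1.63  0.26  1.18 -1.46]
[ 94.32350464 -19.65963989]
(95, 0) [[216. 236.]]
(50, 0) [[219. 305.]]
[(array([239., 233.]), [222, 229, 30, 6, 91])]
```

```bash
python3 -m creep '[[[0,0,-2,0,0,0,0],[0,0,-3,0,0,0,0],[0,0,-4,0,0,0,0],[0,0,-4,0,0,0,0]]]';python3 -m creep '[[[0,0,-2,0,0,0,0],[0,0,-3,0,0,0,0],[0,0,-4,0,0,0,0],[0,0,-4,0,0,0,0]]]';python3 -c "
from h import *
st();s=ctrl.get_state();print((s['position'][:2]-P[3])@Rb*1000)"
```

```text
time: 21.35
position: [0.5515, -0.29, 0.0763]
tool_rot: [3.134, -0.224, 0.0]
ft_force: [-0.3, -0.5, -0.1]
grip_width: 0.004
time: 21.75
position: [0.5521, -0.286, 0.0763]
tool_rot: [3.134, -0.224, 0.0]
ft_force: [-0.0, 0.3, 0.3]
grip_width: 0.003
t21.8 [ 0.5521 -0.286   0.0763] jawyaw -1.714 F [-0.   0.3  0.3] M [ 0.04 -0.02 -0.01] w 0.003 q [ 0.95  0.41 -0.64  1.64  0.26  1.18 -1.47]
[ 94.45168681 -11.47973009]
```

```bash
python3 -m creep '[[[0,0,30,0,0,0,0],[0,-20,30,-50,0,0,0],[0,-55,30,-85,0,0,0],[0,-90,30,-85,0,0,0],[0,-90,30,-85,0,0,0]]]';python3 -m creep '[[[0,0,0,0,0,0,0],[0,0,0,0,0,0,0]]]';python3 -c "
from h import *
st()
im,p=snap('wrist','w13');np.save('w13p.npy',p)
for X in((95,0),(68,-39),(50,0)): print(X,proj(p,np.r_[bl(3,np.array(X)/1000),.099]).round())
m=cv2.inRange(cv2.cvtColor(im,cv2.COLOR_BGR2GRAY)[:235],0,45);nn,l,s,cc=cv2.connectedComponentsWithStats(m)
print([(cc[i].round(),s[i].tolist()) for i in range(1,nn) if s[i][4]>80])"
```

```text
time: 22.25
position: [0.455, -0.3042, 0.1624]
tool_rot: [3.13, -0.23, -0.003]
ft_force: [0.4, -0.5, -0.2]
grip_width: 0.0
time: 22.45
position: [0.4594, -0.303, 0.161]
tool_rot: [-3.133, 0.224, -0.001]
ft_force: [0.2, -0.1, -0.4]
grip_width: -0.002
t22.4 [ 0.4594 -0.303   0.161 ] jawyaw -1.713 F [ 0.2 -0.1 -0.4] M [ 0.02 -0.01  0.01] w -0.002 q [ 1.13  0.17 -0.66  1.72  0.11  1.29 -1.27]
(95, 0) [[195.  77.]]
(68, -39) [[248. 114.]]
(50, 0) [[198. 138.]]
[(array([476., 158.]), [423, 53, 89, 182, 8085]), (array([252., 114.]), [243, 105, 18, 19, 267]), (array([ 16., 119.]), [0, 106, 36, 35, 790]), (array([131., 118.]), [115, 109, 32, 20, 442])]
```

```bash
python3 -c "
from h import *
p=np.load('w13p.npy',allow_pickle=True).item();im=cv2.imread('pics/w13.png')
q=(cast(p,(252,114),.099)[0]-P[3])@Rb*1000;print(q)
t=ctrl.camera_params('top');a=cv2.imread('pics/top1.png');b,_=snap('top','top2')
for k,n in((a,'top1'),(b,'top2')):
  m=cv2.inRange(cv2.cvtColor(k,cv2.COLOR_BGR2GRAY),0,35);nn,l,s,cc=cv2.connectedComponentsWithStats(m)
  print(n,[(cc[i].round(),s[i].tolist()) for i in range(1,nn) if s[i][4]>20 and 250<cc[i][0]<420 and 150<cc[i][1]<260])
for X in((95,0),(68,-39)): print(X,proj(t,np.r_[bl(3,np.array(X)/1000),.09]).round(),proj(t,np.r_[bl(1,np.array(X)/1000),.09]).round())
# gray patch around knob3 in w12? gripper outline
g=cv2.cvtColor(cv2.imread('pics/w12.png'),cv2.COLOR_BGR2GRAY)
for r in range(190,262,6): print(r,''.join('#' if v<45 else '+' if v<90 else '.' for v in g[r,150:330:2]))
"
```

```text
[ 68.33799664 -41.66147606]
top1 [(array([397., 244.]), [360, 170, 74, 214, 3289]), (array([317., 192.]), [315, 189, 5, 7, 23]), (array([354., 199.]), [351, 196, 7, 7, 27])]
top2 [(array([317., 192.]), [315, 189, 5, 7, 24]), (array([355., 198.]), [352, 196, 7, 6, 32]), (array([374., 218.]), [371, 197, 11, 36, 61]), (array([363., 226.]), [362, 219, 3, 14, 28])]
(95, 0) [[379. 190.]] [[304. 180.]]
(68, -39) [[393. 202.]] [[317. 192.]]
190 ..................................................................+++++...................
196 ..........................................................................................
202 ..........................................................................................
208 ..........................................................................................
214 ..........................................................................................
220 ..........................................................................................
226 ..........................................................................................
232 .....................................++++++########++#######+.............................
238 ..................................#################++########......++.....................
244 ###################################################++#####################################
250 ##########################################################################################
256 ###################################################++#####################################
```

```bash
python3 -c "
from h import *
go(*bl(3,[.045,-.045]),.069,-1.715)"
```

```text
shift [39.7  3.9 91.7] turn [-0.001 -0.     0.002] j7 -1.27
```

```bash
python3 -m creep '[[[0,39,4,0,0,0,0],[0,39,4,40,0,0,0],[0,39,4,80,0,0,0],[0,39,4,91,0,0,0],[0,39,4,91,0,0,0]]]'; python3 -m creep '[[[0,0,0,0,0,0,0]]]'
cat > f.py <<'E'
from h import *
s=ctrl.get_state();print((s['position'][:2]-P[3])@Rb*1000,s['position'][2],s['ft_force'].round(1),s['torque'].round(2))
E
python3 f.py; python3 -m creep '[[[0,3,0,0,0,0,0],[0,6,0,0,0,0,0],[0,6,0,0,0,0,0]]]'>/dev/null; python3 f.py; python3 -m creep '[[[0,3,0,0,0,0,0],[0,6,0,0,0,0,0],[0,6,0,0,0,0,0]]]'>/dev/null; python3 f.py;python3 -m creep '[[[0,3,0,0,0,0,0],[0,6,0,0,0,0,0],[0,6,0,0,0,0,0]]]'>/dev/null; python3 f.py;python3 -m creep '[[[0,3,0,0,0,0,0],[0,6,0,0,0,0,0],[0,6,0,0,0,0,0]]]'>/dev/null; python3 f.py
```

```text
time: 23.05
position: [0.4958, -0.3114, 0.0681]
tool_rot: [-3.13, 0.223, 0.006]
ft_force: [-0.3, 0.7, 0.5]
grip_width: 0.007
time: 23.15
position: [0.498, -0.3129, 0.0716]
tool_rot: [3.133, -0.224, 0.003]
ft_force: [-0.3, 0.3, 0.9]
grip_width: 0.007
[ 44.78295206 -45.94025337] 0.0716018889920251 [-0.3  0.3  0.9] [ 0.04 -0.03  0.02]
[ 50.73795733 -46.10337791] 0.07159373330381677 [-1.3 -0.1 -0.1] [0.04 0.05 0.02]
[ 55.96988762 -45.73740529] 0.07035807218222263 [ 0.2  0.1 -0.6] [ 0.   -0.02 -0.04]
[ 61.93863888 -45.66556545] 0.07021516879881584 [ 0.2 -0.   0.4] [-0.03  0.   -0.04]
[ 67.98258063 -45.65436758] 0.07027461476460592 [-0.1  0.6  0.4] [ 0.   -0.01  0.03]
```

```bash
python3 -m creep '[[[0,0,0,-40,0,0,0],[0,0,0,-80,0,0,0],[0,0,0,-90,0,0,0],[0,-40,0,-90,0,0,0],[0,-65,0,-90,0,0,0]]]'>/dev/null; python3 -m creep '[[[0,0,0,0,0,0,0],[0,0,0,0,0,0,0]]]'
cat > k.py <<'E'
from h import *
im,p=snap('wrist','wk');np.save('wkp.npy',p)
g=cv2.cvtColor(im,cv2.COLOR_BGR2GRAY)
m=cv2.inRange(g[:235],0,45);nn,l,s,cc=cv2.connectedComponentsWithStats(m)
for i in range(1,nn):
  if 80<s[i][4]<3000:
    w=cast(p,cc[i],.099)[0];print(cc[i].round(),s[i].tolist(),[((w-P[j])@Rb*1000).round(0).tolist() for j in P])
E
python3 k.py
```

```text
time: 25.05
position: [0.4559, -0.3071, 0.1603]
tool_rot: [3.133, -0.226, 0.0]
ft_force: [0.5, 0.8, 0.3]
grip_width: 0.006
[245. 110.] [237, 101, 18, 19, 264] [[68.0, -242.0], [68.0, -142.0], [68.0, -41.0]]
[ 13. 117.] [0, 103, 29, 35, 691] [[64.0, -62.0], [64.0, 38.0], [64.0, 138.0]]
[123. 116.] [101, 106, 40, 30, 464] [[64.0, -149.0], [64.0, -49.0], [64.0, 51.0]]
```

```bash
cat > s.py <<'E'
import sys
from h import *
n=sys.argv[1];X=np.r_[bl(3,[.06,-.04]),.08]
out=[]
for c in("scene","top","wrist"):
    im,p=snap(c,f"{c}_{n}");u,v=proj(p,X)[0] if c!="wrist" else (256,190)
    h=45 if c!="wrist" else 190
    u=int(np.clip(u,h,511-h));v=int(np.clip(v,h,383-h));out.append(cv2.resize(im[v-h:v+h,u-h:u+h],(266,266),interpolation=cv2.INTER_CUBIC))
cv2.imwrite(f"pics/m{n}.png",np.hstack(out))
E
python3 -m creep '[[[0,40,0,0,0,0,0],[0,53,0,40,0,0,0],[0,53,0,80,0,0,0],[0,53,0,90,0,0,0],[0,53,0,90,0,0,0]]]'>/dev/null; python3 -m creep '[[[0,0,0,0,0,0,0],[0,0,0,0,0,0,0]]]' >/dev/null; python3 f.py; python3 s.py a; python3 -m creep '[[[0,6,0,0,0,0,0],[0,13,0,0,0,0,0],[0,13,0,0,0,0,0]]]' >/dev/null; python3 f.py;python3 s.py b; python3 -c "
import cv2,numpy as np
cv2.imwrite('pics/mm.png',np.vstack([cv2.imread('pics/ma.png'),cv2.imread('pics/mb.png')]))"
```

```text
[ 57.13390467 -46.4593002 ] 0.07265137448855666 [-0.5 -0.2 -0.2] [ 0.03 -0.03  0.  ]
[ 69.82395592 -45.50986597] 0.07054231197656904 [ 0.3  0.  -0.1] [ 0.02  0.06 -0.02]
```

View pics/mm.png

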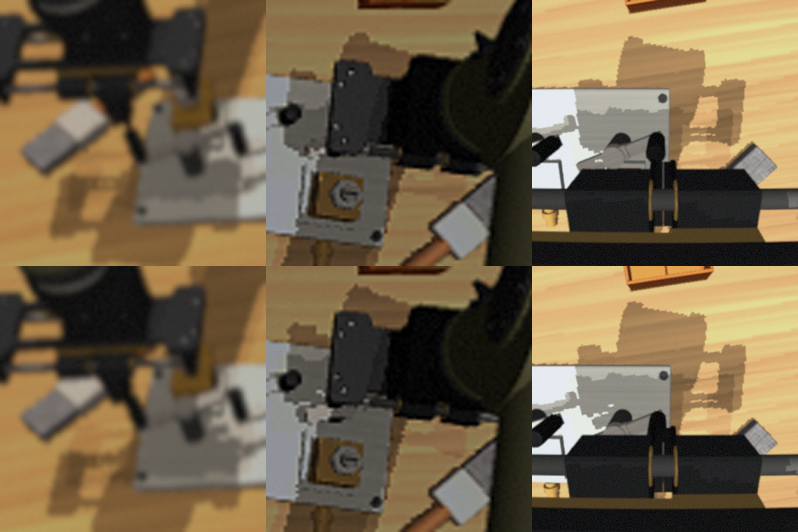

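```bash
python3 -c "
from h import *
s=ctrl.get_state();p=ctrl.camera_params('wrist');A=R.from_rotvec(s['tool_rot'])
for t in((0,0,0),(9.5,0,0),(9.5,0,-38),(0,0,-60)):print(t,proj(p,s['position']+A.apply(np.array(t)/1000)).round())
for z in(.062,.099):print(z,proj(p,np.r_[bl(3,[.0683,-.0417]),z]).round(),proj(p,np.r_[bl(3,[.095,0]),z]).round())
g=cv2.cvtColor(cv2.imread('pics/wrist_b.png'),cv2.COLOR_BGR2GRAY)
for r in range(196,262,3): print(r,''.join('#' if v<25 else '+' if v<60 else '-' if v<100 else '.' for v in g[r,210:300]))
"
```

```text
(0, 0, 0) [[251. 223.]]
(9.5, 0, 0) [[251. 208.]]
(9.5, 0, -38) [[251. 233.]]
(0, 0, -60) [[251. 271.]]
0.062 [[245. 218.]] [[179. 178.]]
0.099 [[244. 242.]] [[164. 195.]]
196 ..........................................................................................
199 ..........................................................................................
202 ........................................................-.-.....-.-.......................
205 ......................................................-..-.......-........................
208 ..............................-++++###+++-................................................
211 ........................---+###############+-.............................................
214 ................-------.--###################+-...........................................
217 .........-----..........-#####################+...........................................
220 -------................-+#####################+-..........................................
223 ......................-+######################+-.....................
[... 461 characters left out ...]
######+-...........................
241 --------------------++########################################+----.......................
244 ##########+#######+##############################################+################+#######
247 #+##################################################################+#+###################
250 ##############+############################+###########################+#+########+#####+#
253 ######+##################################++-++###############+###################+####+###
256 ##############+#########++++#############++-++#############++++###########################
259 ###+###################++--++############++--+###+########++--++#####+###+##+#########+###
```

```bash
python3 -c "
from h import *
p=ctrl.camera_params('wrist')
for uv in((245,219),(245,221)):print((cast(p,uv,.099)[0]-P[3])@Rb*1000)
for n in('scene_a','scene_b','scene0'):
  g=cv2.cvtColor(cv2.imread(f'pics/{n}.png'),cv2.COLOR_BGR2GRAY);
q=ctrl.camera_params('scene');u,v=proj(q,np.r_[bl(3,[.068,-.041]),.08])[0];print(u,v)
";  python3 -m creep '[[[0,0,0,-30,0,0,0],[0,0,0,-45,0,0,0],[0,0,0,-45,0,0,0],[0,0,0,-45,0,0,0]]]' >/dev/null; python3 f.py; python3 -c "
from h import *
im,p=snap('wrist','wl')
g=cv2.cvtColor(im,cv2.COLOR_BGR2GRAY)
for z in(.099,):print(z,proj(p,np.r_[bl(3,[.0683,-.0417]),z]).round(),proj(p,np.r_[bl(3,[.088,-.024]),z]).round())
for r in range(180,262,4): print(r,''.join('#' if v<25 else '+' if v<60 else '-' if v<100 else '.' for v in g[r,180:300]))
"
```

```text
[ 81.888975   -42.25259818]
[ 80.75093944 -42.24847374]
134.5774883963999 193.68758937047897
[ 68.42077158 -45.8954612 ] 0.11513614634672592 [0.1 0.1 0.4] [-0.01  0.08  0.02]
0.099 [[245. 214.]] [[218. 186.]]
180 ........................................................................................................................
184 ......................................................................................-.-..-............................
188 ...............................................................--------............----.-----...........................
192 ...............-+++++#+++++#++-..........................--+#############+-.............................................
196 ............-++++++++#++++#++++++-.............----.....-++###############+-............................................
200 .........-++++++++#++++++#+++##+++-..---...............-++#################+............................................
204 .......------------------------........................-+##################+-...........................................
208 ............
[... 1033 characters left out ...]
--......--+###############++-++###############-............................
244 #+###########################++###+#######+############################++-+++###########################################
248 #+######################+###########################+##################+--++############################################
252 ##########+############################################################++-++##################+#########################
256 ##+####+##########################+##################++++##############++-++#############++++################+##########
260 ######+###########################+##+#############+#++--+++###########+--++#####+#####+++--+++#+#######################
```

```bash
python3 -c "
from h import *
print(ctrl.grasp_offset);go(*bl(3,[.040,-.054]),.115,-1.715)";python3 -m creep '[[[0,-15,4,0,0,0,0],[0,-29,7,0,0,0,0],[0,-29,7,0,0,0,0],[0,-29,7,35,0,0,0],[0,-29,7,68,0,0,0]]]' >/dev/null; python3 -m creep '[[[0,0,0,0,0,0,0],[0,0,0,0,0,0,0]]]' >/dev/null; python3 f.py
```

```text
0.0187
shift [-27.9   8.2  -0.5] turn [-0.     0.001  0.001] j7 -1.38
[ 39.40329443 -52.50795895] 0.047215104906799296 [ 0.7 -0.6 -0.1] [-0.02 -0.02 -0.03]
```

```bash
python3 -m creep '[[[0,6,0,0,0,0,0],[0,11,1,0,0,0,0],[0,11,1,0,0,0,0]]]' >/dev/null; python3 f.py; python3 -m creep '[[[0,6,-1,0,0,0,0],[0,12,-3,0,0,0,0],[0,12,-3,0,0,0,0]]]'>/dev/null; python3 f.py; python3 -m creep '[[[0,6,-3,0,0,0,0],[0,13,-6,0,0,0,0],[0,13,-6,0,0,0,0]]]'>/dev/null; python3 f.py;python3 k.py
```

```text
[ 52.19646169 -54.33448353] 0.048668556620397325 [ 0.1 -0.9  1.1] [ 0.02  0.02 -0.01]
[ 63.67611027 -50.90206599] 0.047528408305428094 [-0.8 -1.3  0.2] [-0.33  0.06 -0.01]
[ 77.07015719 -43.93508374] 0.04722760953177447 [ 0.8 -1.6  0.2] [-0.21 -0.12 -0.01]
[224. 222.] [205, 204, 47, 31, 829] [[97.0, -231.0], [97.0, -131.0], [98.0, -31.0]]
[ 60. 231.] [43, 225, 32, 10, 208] [[92.0, -153.0], [92.0, -53.0], [93.0, 47.0]]
[189. 230.] [180, 226, 19, 9, 117] [[93.0, -215.0], [93.0, -115.0], [93.0, -15.0]]
```

```bash
python3 -m creep '[[[0,6,-6,0,0,0,0],[0,12,-12,0,0,0,0],[0,12,-12,0,0,0,0]]]' >/dev/null; python3 f.py; python3 -m creep '[[[0,3,-4,0,0,0,0],[0,5,-8,0,0,0,0],[0,5,-8,0,0,0,0]]]'>/dev/null; python3 f.py; python3 -m creep '[[[0,0,-2,0,0,0,0],[0,0,-4,0,0,0,0],[0,0,-4,0,0,0,0]]]'>/dev/null; python3 f.py; python3 -m creep '[[[0,0,-1,0,0,0,0],[0,0,-2,0,0,0,0],[0,0,-2,0,0,0,0]]]'>/dev/null; python3 f.py
```

```text
[ 88.75186631 -30.74768054] 0.04728668427374898 [ 0.1 -0.1 -0.2] [ 0.01 -0.01 -0.  ]
[ 92.69976106 -23.64056771] 0.04718611130840465 [-0.4  0.6 -0.5] [-0.03  0.02  0.02]
[ 93.10975376 -20.8462262 ] 0.04754540524742044 [ 1.4 -2.2 -0.3] [-0.53 -0.27 -0.01]
[ 92.9229744  -18.75076561] 0.04763910159606922 [ 1.7 -3.2 -0.3] [-0.64 -0.4  -0.07]
```

```bash
for i in 1; do python3 -m creep '[[[0,0,-1,0,0,0,0],[0,0,-2,0,0,0,0],[0,0,-2,0,0,0,0]]]'>/dev/null; python3 f.py; python3 -m creep '[[[0,0,-1,0,0,0,0],[0,0,-2,0,0,0,0],[0,0,-2,0,0,0,0]]]'>/dev/null; python3 f.py; done
```

```text
[ 92.52729743 -16.43387726] 0.04743246237038091 [ 0.9 -2.6  0.2] [-0.49 -0.24 -0.04]
[ 92.41619687 -16.0180499 ] 0.04737472196284117 [ 1.8 -4.9 -0. ] [-1.09 -0.24 -0.02]
```

```bash
python3 -m creep '[[[0,0,-1,0,0,0,0],[0,0,-2,0,0,0,0],[0,0,-2,0,0,0,0]]]'>/dev/null; python3 f.py; python3 -m creep '[[[0,0,10,0,0,0,0],[0,0,30,0,0,0,0],[0,0,30,-40,0,0,0],[0,0,30,-90,0,0,0],[0,0,30,-115,0,0,0]]]'>/dev/null;  python3 -m creep '[[[0,-45,0,0,0,0,0],[0,-90,0,0,0,0,0],[0,-90,0,0,0,0,0],[0,-90,0,0,0,0,0]]]'; python3 k.py
```

```text
[ 92.40863701 -15.98409335] 0.04742902274969344 [ 1.7 -8.4 -0.2] [-1.73 -0.28 -0.01]
time: 31.5
position: [0.4552, -0.3046, 0.1622]
tool_rot: [3.133, -0.228, -0.001]
ft_force: [0.4, -0.2, 0.8]
grip_width: 0.006
[200.  73.] [192, 62, 16, 20, 198] [[94.0, -206.0], [94.0, -106.0], [94.0, -6.0]]
[ 15. 116.] [0, 101, 33, 36, 749] [[64.0, -60.0], [64.0, 40.0], [64.0, 140.0]]
[128. 113.] [112, 104, 33, 20, 404] [[66.0, -150.0], [66.0, -50.0], [66.0, 50.0]]
```

```bash
sed -i 's/P\[3\]/P[int(sys.argv[1])]/; s/^from h import \*/import sys\nfrom h import */' f.py; python3 -c "
from h import *
go(*bl(1,[.036,-.056]),.155,-1.715)"
```

```text
shift [  33.6 -187.5    7.5] turn [-0. -0.  0.] j7 -1.26
```

```bash
python3 -m creep '[[[0,8,-40,0,0,0,0],[0,16,-80,0,0,0,0],[0,24,-120,0,0,0,0],[0,32,-160,0,0,0,0],[0,33.5,-187,0,0,0,0]]]'>/dev/null;  python3 -m creep '[[[0,0,0,0,0,0,0],[0,0,0,0,0,0,0],[0,0,0,0,0,0,0]]]'>/dev/null; python3 f.py 1; python3 k.py; python3 -c "
from h import *
go(*bl(1,[.036,-.056]),.046,-1.715)"
```

```text
[ 36.05428882 -57.11068542] 0.16209925242510712 [ 0.6 -0.3 -0.1] [ 0. -0.  0.]
[ 5. 29.] [0, 7, 12, 43, 346] [[162.0, 124.0], [162.0, 224.0], [162.0, 324.0]]
[ 49. 113.] [41, 93, 19, 40, 606] [[101.0, 98.0], [101.0, 198.0], [101.0, 298.0]]
[ 17. 113.] [6, 102, 21, 25, 205] [[101.0, 125.0], [101.0, 225.0], [101.0, 325.0]]
[426. 118.] [407, 109, 38, 20, 562] [[97.0, -191.0], [97.0, -91.0], [97.0, 9.0]]
[233. 151.] [224, 139, 19, 24, 335] [[71.0, -42.0], [71.0, 58.0], [71.0, 158.0]]
[354. 156.] [341, 145, 28, 23, 424] [[68.0, -137.0], [68.0, -37.0], [68.0, 63.0]]
[291. 152.] [285, 148, 17, 13, 96] [[70.0, -88.0], [70.0, 12.0], [70.0, 112.0]]
[389. 158.] [380, 149, 20, 22, 275] [[66.0, -165.0], [66.0, -65.0], [66.0, 35.0]]
shift [  0.2  -1.4 116.1] turn [-0.     0.    -0.001] j7 -1.62
```

```bash
python3 -m creep '[[[0,0,0,40,0,0,0],[0,0,0,80,0,0,0],[0,0,0,112,0,0,0],[0,0,0,115,0,0,0],[0,0,0,115,0,0,0]]]'>/dev/null; python3 f.py 1; python3 -m creep '[[[0,7,1,0,0,0,0],[0,14,1,0,0,0,0],[0,14,1,0,0,0,0]]]' >/dev/null; python3 f.py 1; python3 -m creep '[[[0,6,-3,0,0,0,0],[0,12,-6,0,0,0,0],[0,12,-6,0,0,0,0]]]'>/dev/null; python3 f.py 1; python3 -m creep '[[[0,6,-3,0,0,0,0],[0,13,-7,0,0,0,0],[0,13,-7,0,0,0,0]]]'>/dev/null; python3 f.py 1;python3 -m creep '[[[0,6,-6,0,0,0,0],[0,12,-12,0,0,0,0],[0,12,-12,0,0,0,0]]]' >/dev/null; python3 f.py 1; python3 -m creep '[[[0,3,-4,0,0,0,0],[0,5,-8,0,0,0,0],[0,5,-8,0,0,0,0]]]'>/dev/null; python3 f.py 1
```

```text
[ 35.37996137 -56.67687648] 0.04715284344190971 [-0.1  0.6 -0.6] [ 0.02 -0.03 -0.  ]
[ 52.09234943 -57.17921673] 0.0489102700046633 [ 1.  -0.6  1. ] [ 0.03  0.07 -0.04]
[ 63.13629131 -51.637908  ] 0.04784232696366982 [-0.6 -3.2  0. ] [-0.68  0.05 -0.03]
[ 75.56699883 -42.5509565 ] 0.04707742002843933 [-0.2 -1.9 -0.6] [-0.31 -0.12 -0.05]
[ 87.23896144 -29.72836357] 0.047026495209379314 [-0.   0.4 -0.4] [-0.01 -0.01  0.01]
[ 91.70808223 -22.87354938] 0.0471550619948234 [-1.   0.3 -0.1] [-0.07  0.1   0.01]
```

```bash
python3 -m creep '[[[0,1,-2,0,0,0,0],[0,1,-4,0,0,0,0],[0,1,-4,0,0,0,0]]]'>/dev/null; python3 f.py 1; python3 -m creep '[[[0,0,-1,0,0,0,0],[0,0,-3,0,0,0,0],[0,0,-3,0,0,0,0]]]'>/dev/null; python3 f.py 1; python3 -m creep '[[[0,0,-1,0,0,0,0],[0,0,-2,0,0,0,0],[0,0,-2,0,0,0,0]]]'>/dev/null; python3 f.py 1; python3 -m creep '[[[0,0,-1,0,0,0,0],[0,0,-2,0,0,0,0],[0,0,-2,0,0,0,0]]]'>/dev/null; python3 f.py 1
```

```text
[ 92.9087943  -19.86829778] 0.047325443620964 [-0.3 -1.3 -1.6] [-0.37  0.   -0.01]
[ 93.07959552 -16.81404487] 0.04749935125105829 [ 0.7 -3.3 -0.8] [-0.56 -0.29 -0.03]
[ 93.09936824 -16.08538447] 0.047563195812863106 [ 1.5 -5.6 -0.7] [-1.   -0.34 -0.06]
[ 93.0818184  -16.05528255] 0.047557676737134 [ 1.  -8.3 -0.4] [-1.66 -0.28 -0.07]
```

```bash
python3 -m creep '[[[0,0,10,0,0,0,0],[0,0,30,0,0,0,0],[0,0,30,-40,0,0,0],[0,0,30,-90,0,0,0],[0,0,30,-115,0,0,0]]]'>/dev/null;  python3 -m creep '[[[0.8,-45,0,0,0,0,-0.14],[0.8,-90,-30,0,0,0,-0.28],[0.8,-90,-45,0,0,0,-0.42],[0.8,-90,-45,0,0,0,-0.56],[0.8,-90,-45,0,0,0,-0.7]]]'>/dev/null; python3 k.py; python3 -c "
from h import *
st();go(*P[1],.035,.379)"
```

```text
[10.  8.] [0, 0, 21, 18, 283] [[-7.0, 227.0], [-7.0, 327.0], [-7.0, 427.0]]
[45. 18.] [33, 0, 25, 39, 767] [[4.0, 203.0], [4.0, 303.0], [4.0, 403.0]]
[193.   5.] [185, 0, 19, 13, 124] [[79.0, 126.0], [79.0, 226.0], [79.0, 326.0]]
[332. 104.] [319, 95, 27, 18, 386] [[94.0, 4.0], [94.0, 104.0], [94.0, 204.0]]
[358. 193.] [349, 189, 19, 10, 101] [[58.0, -61.0], [58.0, 39.0], [58.0, 139.0]]
[414. 230.] [405, 223, 22, 12, 161] [[66.0, -120.0], [66.0, -20.0], [66.0, 80.0]]
t36.6 [ 0.4914 -0.0596  0.1622] jawyaw -1.001 F [-0.5 -0.4 -0.1] M [-0.02 -0.04  0.  ] w 0.420 q [ 0.98  0.06 -0.92  1.83  0.05  1.28 -0.96]
shift [ -3.6   1.8 127.2] turn [-1.00e-03 -1.00e-03 -1.38e+00] j7 -0.96
```

```bash
python3 -m creep '[[[0.8,-3,2,0,0,0,-0.14],[0.8,-3,2,0,0,0,-0.28],[0.8,-3,2,0,0,0,-0.42],[0.8,-3,2,0,0,0,-0.56],[0.8,-3,2,0,0,0,-0.7]]]'>/dev/null; python3 -m creep '[[[0.8,0,0,0,0,0,-0.14],[0.8,0,0,0,0,0,-0.28],[0.8,0,0,0,0,0,-0.42],[0.8,0,0,0,0,0,-0.56],[0.8,0,0,0,0,0,-0.68]]]' >/dev/null; python3 -m creep '[[[0.8,0,0,0,0,0,0],[0.8,0,0,0,0,0,0],[0.8,0,0,0,0,0,0]]]'>/dev/null; python3 -c "
from h import *
st();go(*P[1],.037,.379)"
```

```text
t38.0 [ 0.4904 -0.0643  0.1621] jawyaw 0.364 F [ 0.1 -0.5  0.1] M [-0.01 -0.17  0.07] w 0.800 q [ 1.04  0.06 -0.98  1.83  0.05  1.28  0.41]
shift [  1.5  -0.6 125.2] turn [-0.    -0.001 -0.015] j7 0.41
```

```bash
python3 -m creep '[[[0.8,1.5,-0.5,40,0,0,-0.015],[0.8,1.5,-0.5,80,0,0,-0.015],[0.8,1.5,-0.5,110,0,0,-0.015],[0.8,1.5,-0.5,124,0,0,-0.015],[0.8,1.5,-0.5,124,0,0,-0.015]]]' 20>/dev/null; python3 -m creep '[[[0.8,0,0,0,0,0,0],[0.8,0,0,0,0,0,0]]]'>/dev/null; python3 -c "
from h import *
st();go(*P[1],.037,.379)"; python3 -m creep '[[[0.05,0,0,0,0,0,0],[0.05,0,0,0,0,0,0],[0.05,0,0,0,0,0,0],[0.05,0,0,0,0,0,0],[0.05,0,0,0,0,0,0]]]' 20; python3 -m creep '[[[0.05,0,0,0,0,0,0],[0.05,0,0,0,0,0,0],[0.05,0,0,0,0,0,0],[0.05,0,0,0,0,0,0],[0.05,0,0,0,0,0,0]]]' 20;python3 -c "
from h import *
st()"
```

```text
time: 38.45
position: [0.488, -0.0629, 0.0368]
tool_rot: [-1.759, -2.598, 0.001]
ft_force: [0.7, 0.6, 0.3]
grip_width: 0.795
t38.6 [ 0.4911 -0.0637  0.0399] jawyaw 0.380 F [-1.1 -0.6  0.8] M [-0.05 -0.12  0.03] w 0.802 q [ 0.96  0.23 -0.96  1.97  0.22  1.04  0.28]
shift [ 1.3 -1.4  2.9] turn [0.002 0.002 0.001] j7 0.28
time: 39.15
position: [0.4895, -0.0635, 0.0383]
tool_rot: [1.761, 2.602, -0.0]
ft_force: [-0.1, 0.7, 0.9]
grip_width: 0.433
time: 39.65
position: [0.4901, -0.0633, 0.0385]
tool_rot: [1.76, 2.601, 0.001]
ft_force: [2.3, 0.1, -0.3]
grip_width: 0.285
t39.6 [ 0.4901 -0.0633  0.0385] jawyaw 0.381 F [ 2.3  0.1 -0.3] M [ 0.23 -0.73 -0.04] w 0.285 q [ 0.96  0.23 -0.96  1.98  0.22  1.04  0.28]
```

```bash
cat > t.py <<'E'
from h import *
s=ctrl.get_state();m=R.from_rotvec(s["tool_rot"]).as_matrix()
print("t%.1f"%s["time"],"jaw %.3f"%np.arctan2(m[1,1],m[0,1]),"M",s["torque"].round(2),"F",s["ft_force"].round(1),"w %.3f"%s["grip_width"],"tq7 %.2f"%s["joint_torque"][6],s["position"].round(4),"j7 %.2f"%s["joint_positions"][6])
E
python3 -m creep '[[[0.05,0,0,0,0,0,0.1],[0.05,0,0,0,0,0,0.2],[0.05,0,0,0,0,0,0.3],[0.05,0,0,0,0,0,0.4],[0.05,0,0,0,0,0,0.5]]]' 20 >/dev/null; python3 t.py;python3 -m creep '[[[0.05,0,0,0,0,0,0.1],[0.05,0,0,0,0,0,0.2],[0.05,0,0,0,0,0,0.3],[0.05,0,0,0,0,0,0.4],[0.05,0,0,0,0,0,0.4]]]' 20 >/dev/null; python3 t.py
```

```text
t40.1 jaw -0.123 M [-0.11 -0.22  0.06] F [ 0.5 -0.5  1.1] w 0.284 tq7 0.95 [ 0.4892 -0.0638  0.0382] j7 -0.20
t40.6 jaw -0.519 M [ 0.1   0.21 -0.03] F [-0.7  0.2  2.1] w 0.287 tq7 -0.62 [ 0.4886 -0.0635  0.0381] j7 -0.58
```

```bash
python3 -m creep '[[[0.05,0,0,0,0,0,0.1],[0.05,0,0,0,0,0,0.2],[0.05,0,0,0,0,0,0.3],[0.05,0,0,0,0,0,0.3],[0.05,0,0,0,0,0,0.3]]]' >/dev/null; python3 t.py;python3 t.py;python3 -m creep '[[[0.05,0,0,0,0,0,0.05],[0.05,0,0,0,0,0,0.1],[0.05,0,0,0,0,0,0.1]]]' >/dev/null; python3 t.py;python3 -m creep '[[[0.05,0,0,0,0,0,0.05],[0.05,0,0,0,0,0,0.1],[0.05,0,0,0,0,0,0.1]]]' >/dev/null; python3 t.py;python3 -m creep '[[[0.05,0,0,0,0,0,0.05],[0.05,0,0,0,0,0,0.1],[0.05,0,0,0,0,0,0.1]]]' >/dev/null; python3 t.py
```

```text
t41.1 jaw -0.815 M [ 0.41  0.87 -0.04] F [-3.4  1.6  4.8] w 0.281 tq7 0.01 [ 0.4885 -0.0632  0.0381] j7 -0.87
t41.1 jaw -0.815 M [ 0.41  0.87 -0.04] F [-3.4  1.6  4.8] w 0.281 tq7 0.01 [ 0.4885 -0.0632  0.0381] j7 -0.87
t41.5 jaw -0.916 M [ 0.51  0.83 -0.01] F [-3.2  1.1  6.7] w 0.284 tq7 -0.30 [ 0.4886 -0.063   0.0382] j7 -0.97
t41.8 jaw -1.016 M [ 0.58  0.82 -0.  ] F [-3.4  2.1  4.9] w 0.282 tq7 -0.31 [ 0.4887 -0.0628  0.0383] j7 -1.06
t42.0 jaw -1.116 M [0.66 0.82 0.02] F [-3.2  2.   5.7] w 0.282 tq7 -0.31 [ 0.4889 -0.0626  0.0383] j7 -1.16
```

```bash
python3 -m creep '[[[0.05,0,0,0,0,0,0.05],[0.05,0,0,0,0,0,0.1],[0.05,0,0,0,0,0,0.1]]]' >/dev/null; python3 t.py;python3 -m creep '[[[0.05,0,0,0,0,0,0.05],[0.05,0,0,0,0,0,0.1],[0.05,0,0,0,0,0,0.1]]]' >/dev/null; python3 t.py;python3 -m creep '[[[0.05,0,0,0,0,0,0.05],[0.05,0,0,0,0,0,0.1],[0.05,0,0,0,0,0,0.1]]]' >/dev/null; python3 t.py
```

```text
t42.4 jaw -1.216 M [0.8  0.73 0.04] F [-3.3  2.4  5.4] w 0.288 tq7 -0.31 [ 0.4891 -0.0625  0.0384] j7 -1.26
t42.6 jaw -1.316 M [0.79 0.64 0.06] F [-2.6  3.2  5.7] w 0.280 tq7 -0.31 [ 0.4893 -0.0623  0.0385] j7 -1.36
t43.0 jaw -1.416 M [0.88 0.59 0.03] F [-2.5  4.7  5.8] w 0.279 tq7 -0.31 [ 0.4895 -0.0622  0.0385] j7 -1.45
```

```bash
python3 -m creep '[[[0.05,0,0,0,0,0,0.05],[0.05,0,0,0,0,0,0.1],[0.05,0,0,0,0,0,0.1]]]' >/dev/null; python3 t.py;python3 -m creep '[[[0.05,0,0,0,0,0,0.05],[0.05,0,0,0,0,0,0.1],[0.05,0,0,0,0,0,0.1]]]' >/dev/null; python3 t.py;python3 -m creep '[[[0.05,0,0,0,0,0,0.05],[0.05,0,0,0,0,0,0.1],[0.05,0,0,0,0,0,0.1]]]' >/dev/null; python3 t.py
```

```text
t43.2 jaw -1.515 M [1.06 0.42 0.1 ] F [-1.9  4.3  4.9] w 0.290 tq7 -0.40 [ 0.4896 -0.0623  0.0384] j7 -1.55
t43.5 jaw -1.615 M [0.95 0.44 0.35] F [-2.4  3.3  5.4] w 0.289 tq7 -0.60 [ 0.4895 -0.0624  0.0383] j7 -1.65
t43.9 jaw -1.714 M [1.08 0.45 0.33] F [-2.3  3.8  4.3] w 0.289 tq7 -0.60 [ 0.4896 -0.0622  0.0384] j7 -1.75
```

```bash
python3 -m creep '[[[0.8,0,0,0,0,0,0],[0.8,0,0,0,0,0,0],[0.8,0,0,0,0,0,0],[0.8,0,0,0,0,0,0],[0.8,0,0,0,0,0,0]]]'>/dev/null; python3 t.py; python3 -m creep '[[[0.8,0,0,-40,0,0,0],[0.8,0,0,-80,0,0,0],[0.8,0,0,-120,0,0,0],[0.8,0,0,-120,0,0,0],[0.8,0,40,-120,0,0,-0.14]]]'>/dev/null; python3 -m creep '[[[0.8,0,30,0,0,0,-0.13],[0.8,0,60,0,0,0,-0.26],[0.8,0,90,0,0,0,-0.39],[0.8,0,120,0,0,0,-0.52],[0.8,0,155,0,0,0,-0.65]]]'>/dev/null; python3 -c "
from h import *
st();go(*P[3],.16,.379)"
```

```text
t44.4 jaw -1.719 M [0.03 0.02 0.01] F [-0.7 -0.4 -0.7] w 0.654 tq7 0.01 [ 0.4895 -0.0639  0.0381] j7 -1.75
t45.4 [ 0.482  -0.2584  0.1577] jawyaw -0.923 F [ 1.3  0.6 -0.5] M [-0.07 -0.06  0.04] w 0.799 q [ 0.96  0.16 -0.56  1.73  0.09  1.28 -0.55]
shift [-18.9 -11.   -2.3] turn [-1.000e-03 -0.000e+00 -1.302e+00] j7 -0.55
```

```bash
python3 -m creep '[[[0.8,-10,-6,0,0,0,-0.14],[0.8,-19,-11,0,0,0,-0.28],[0.8,-19,-11,0,0,0,-0.42],[0.8,-19,-11,0,0,0,-0.56],[0.8,-19,-11,0,0,0,-0.7]]]'>/dev/null; python3 -m creep '[[[0.8,0,0,0,0,0,-0.14],[0.8,0,0,0,0,0,-0.28],[0.8,0,0,0,0,0,-0.42],[0.8,0,0,0,0,0,-0.56],[0.8,0,0,0,0,0,-0.6]]]'>/dev/null; python3 -m creep '[[[0.8,0,0,0,0,0,0],[0.8,0,0,0,0,0,0],[0.8,0,0,0,0,0,0]]]'>/dev/null; python3 k.py; python3 -c "
from h import *
st();go(*P[3],.037,.379)"
```

```text
[407.  17.] [396, 4, 27, 25, 412] [[29.0, -33.0], [29.0, 67.0], [29.0, 167.0]]
[490.  32.] [464, 18, 48, 27, 815] [[87.0, -9.0], [87.0, 91.0], [87.0, 191.0]]
[345. 111.] [339, 101, 15, 21, 174] [[26.0, -109.0], [26.0, -9.0], [26.0, 91.0]]
[354. 169.] [340, 157, 29, 25, 479] [[58.0, -142.0], [58.0, -42.0], [58.0, 58.0]]
[297. 191.] [288, 186, 18, 11, 130] [[28.0, -180.0], [28.0, -80.0], [28.0, 20.0]]
[338. 231.] [322, 225, 31, 10, 178] [[76.0, -192.0], [76.0, -92.0], [76.0, 8.0]]
[176. 232.] [167, 229, 20, 6, 83] [[-40.0, -259.0], [-40.0, -159.0], [-40.0, -59.0]]
t46.7 [ 0.4604 -0.2603  0.1581] jawyaw 0.370 F [0.1 0.6 0.1] M [ 0.03 -0.16  0.04] w 0.799 q [ 1.07  0.12 -0.64  1.77  0.08  1.27  0.77]
shift [ -0.6  -0.3 121.1] turn [-0.    -0.    -0.009] j7 0.77
```

```bash
python3 -m creep '[[[0.8,0,-0.5,40,0,0,-0.009],[0.8,0,-0.5,80,0,0,-0.009],[0.8,0,-0.5,110,0,0,-0.009],[0.8,0,-0.5,121,0,0,-0.009],[0.8,0,-0.5,121,0,0,-0.009]]]' 20>/dev/null; python3 -m creep '[[[0.8,0,0,0,0,0,0],[0.8,0,0,0,0,0,0]]]'>/dev/null; python3 t.py; python3 -m creep '[[[0.05,0,0,0,0,0,0],[0.05,0,0,0,0,0,0],[0.05,0,0,0,0,0,0],[0.05,0,0,0,0,0,0],[0.05,0,0,0,0,0,0]]]' 20 >/dev/null; python3 -m creep '[[[0.05,0,0,0,0,0,0],[0.05,0,0,0,0,0,0],[0.05,0,0,0,0,0,0],[0.05,0,0,0,0,0,0],[0.05,0,0,0,0,0,0]]]' 20>/dev/null;python3 t.py
```

```text
time: 47.2
position: [0.459, -0.2598, 0.036]
tool_rot: [-1.761, -2.598, -0.001]
ft_force: [-0.4, -0.4, 0.1]
grip_width: 0.797
t47.4 jaw 0.379 M [ 0.02 -0.16 -0.02] F [ 0.4 -0.3  0.3] w 0.802 tq7 0.00 [ 0.4615 -0.2613  0.0391] j7 0.71
time: 48.4
position: [0.4602, -0.2604, 0.0373]
tool_rot: [1.763, 2.6, 0.0]
ft_force: [1.6, -0.2, 0.2]
grip_width: 0.292
t48.4 jaw 0.379 M [ 0.09 -0.38  0.03] F [ 1.6 -0.2  0.2] w 0.292 tq7 -0.01 [ 0.4602 -0.2604  0.0373] j7 0.71
```

```bash
python3 -m creep '[[[0.05,0,0,0,0,0,0.1],[0.05,0,0,0,0,0,0.2],[0.05,0,0,0,0,0,0.3],[0.05,0,0,0,0,0,0.4],[0.05,0,0,0,0,0,0.5]]]' 20 >/dev/null; python3 t.py;python3 -m creep '[[[0.05,0,0,0,0,0,0.1],[0.05,0,0,0,0,0,0.2],[0.05,0,0,0,0,0,0.3],[0.05,0,0,0,0,0,0.4],[0.05,0,0,0,0,0,0.4]]]' >/dev/null; python3 t.py; python3 -m creep '[[[0.05,0,0,0,0,0,0.1],[0.05,0,0,0,0,0,0.2],[0.05,0,0,0,0,0,0.2],[0.05,0,0,0,0,0,0.2]]]' >/dev/null; python3 t.py;python3 -m creep '[[[0.05,0,0,0,0,0,0.05],[0.05,0,0,0,0,0,0.1],[0.05,0,0,0,0,0,0.1]]]' >/dev/null; python3 t.py
```

```text
t48.9 jaw -0.125 M [-0.02 -0.44  0.07] F [ 2.4 -0.1 -0.3] w 0.294 tq7 0.96 [ 0.4603 -0.2605  0.0373] j7 0.22
t49.4 jaw -0.521 M [ 0.02 -0.37 -0.01] F [ 1.9  0.5 -0.4] w 0.298 tq7 -0.68 [ 0.4602 -0.2605  0.0373] j7 -0.16
t49.8 jaw -0.717 M [-0.11 -0.39 -0.03] F [ 1.2 -0.1  0.1] w 0.297 tq7 -0.04 [ 0.4601 -0.2605  0.0374] j7 -0.35
t50.1 jaw -0.819 M [-0.01 -0.34  0.02] F [ 1.4 -0.1 -0.7] w 0.293 tq7 -0.34 [ 0.4601 -0.2606  0.0373] j7 -0.45
```

```bash
python3 -m creep '[[[0.05,0,0,0,0,0,0.05],[0.05,0,0,0,0,0,0.1],[0.05,0,0,0,0,0,0.1]]]' >/dev/null; python3 t.py;python3 -m creep '[[[0.05,0,0,0,0,0,0.05],[0.05,0,0,0,0,0,0.1],[0.05,0,0,0,0,0,0.1]]]' >/dev/null; python3 t.py
```

```text
t50.4 jaw -0.918 M [-0.1  -0.39  0.01] F [ 1.   0.9 -1. ] w 0.291 tq7 -0.34 [ 0.46   -0.2606  0.0373] j7 -0.55
t50.7 jaw -1.018 M [-0.14 -0.34 -0.02] F [ 1.1 -1.1 -0.3] w 0.295 tq7 -0.34 [ 0.46   -0.2607  0.0373] j7 -0.64
```

```bash
python3 -m creep '[[[0.05,0,0,0,0,0,0.05],[0.05,0,0,0,0,0,0.1],[0.05,0,0,0,0,0,0.1]]]' >/dev/null; python3 t.py;python3 -m creep '[[[0.05,0,0,0,0,0,0.05],[0.05,0,0,0,0,0,0.1],[0.05,0,0,0,0,0,0.1]]]' >/dev/null; python3 t.py
```

```text
t51.0 jaw -1.118 M [-0.19 -0.33  0.01] F [ 2.6 -1.2 -1. ] w 0.293 tq7 -0.34 [ 0.46   -0.2607  0.0374] j7 -0.74
t51.3 jaw -1.218 M [-0.21 -0.29  0.03] F [ 1.4 -1.2  0.2] w 0.296 tq7 -0.34 [ 0.46   -0.2607  0.0374] j7 -0.84
```

```bash
python3 -m creep '[[[0.05,0,0,0,0,0,0.05],[0.05,0,0,0,0,0,0.1],[0.05,0,0,0,0,0,0.1]]]' >/dev/null; python3 t.py;python3 -m creep '[[[0.05,0,0,0,0,0,0.05],[0.05,0,0,0,0,0,0.1],[0.05,0,0,0,0,0,0.1]]]' >/dev/null; python3 t.py
```

```text
t51.6 jaw -1.318 M [-0.19 -0.33  0.03] F [ 1.3 -1.   0.9] w 0.297 tq7 -0.34 [ 0.46   -0.2607  0.0373] j7 -0.94
t51.9 jaw -1.418 M [-0.29 -0.32  0.  ] F [ 2.4 -2.  -0.1] w 0.295 tq7 -0.34 [ 0.46   -0.2607  0.0373] j7 -1.03
```

```bash
python3 -m creep '[[[0.05,0,0,0,0,0,0.05],[0.05,0,0,0,0,0,0.1],[0.05,0,0,0,0,0,0.1]]]' >/dev/null; python3 t.py;python3 -m creep '[[[0.05,0,0,0,0,0,0.05],[0.05,0,0,0,0,0,0.1],[0.05,0,0,0,0,0,0.1]]]' >/dev/null; python3 t.py
```

```text
t52.2 jaw -1.518 M [-0.24 -0.26 -0.  ] F [ 1.  -2.7  1.7] w 0.294 tq7 -0.34 [ 0.46   -0.2608  0.0374] j7 -1.13
t52.5 jaw -1.618 M [-0.3  -0.25 -0.01] F [ 1.  -1.3  0.9] w 0.296 tq7 -0.35 [ 0.46   -0.2608  0.0374] j7 -1.23
```

```bash
python3 -m creep '[[[0.05,0,0,0,0,0,0.05],[0.05,0,0,0,0,0,0.1],[0.05,0,0,0,0,0,0.1]]]' >/dev/null; python3 t.py;python3 -m creep '[[[0.05,0,0,0,0,0,0.05],[0.05,0,0,0,0,0,0.1],[0.05,0,0,0,0,0,0.1]]]' >/dev/null; python3 t.py
```

```text
t52.8 jaw -1.718 M [-0.31 -0.25 -0.  ] F [ 1.1 -1.3  1.2] w 0.296 tq7 -0.35 [ 0.46   -0.2608  0.0374] j7 -1.33
t53.1 jaw -1.818 M [-0.35 -0.18  0.02] F [ 1.7 -1.3  2.1] w 0.297 tq7 -0.35 [ 0.46   -0.2608  0.0374] j7 -1.42
```

```bash
python3 -m creep '[[[0.05,0,0,0,0,0,0.05],[0.05,0,0,0,0,0,0.1],[0.05,0,0,0,0,0,0.1]]]' >/dev/null; python3 t.py;python3 -m creep '[[[0.05,0,0,0,0,0,0.05],[0.05,0,0,0,0,0,0.1],[0.05,0,0,0,0,0,0.1]]]' >/dev/null; python3 t.py
```

```text
t53.4 jaw -1.918 M [-0.39 -0.24  0.07] F [ 1.  -1.2  2. ] w 0.296 tq7 -0.35 [ 0.46   -0.2607  0.0374] j7 -1.52
t53.7 jaw -2.018 M [-0.42 -0.21  0.03] F [ 1.6 -1.5  1.1] w 0.295 tq7 -0.35 [ 0.4601 -0.2607  0.0374] j7 -1.62
```

```bash
python3 -m creep '[[[0.05,0,0,0,0,0,0.05],[0.05,0,0,0,0,0,0.1],[0.05,0,0,0,0,0,0.1]]]' >/dev/null; python3 t.py;python3 -m creep '[[[0.05,0,0,0,0,0,0.05],[0.05,0,0,0,0,0,0.1],[0.05,0,0,0,0,0,0.1]]]' >/dev/null; python3 t.py
```

```text
t54.0 jaw -2.118 M [-0.41 -0.16 -0.02] F [ 1.2 -1.2  1.9] w 0.296 tq7 -0.35 [ 0.4601 -0.2606  0.0374] j7 -1.72
t54.3 jaw -2.218 M [-0.41 -0.33  0.04] F [ 0.9 -1.8  2.2] w 0.296 tq7 -0.35 [ 0.4601 -0.2606  0.0374] j7 -1.82
```

```bash
python3 -m creep '[[[0.05,0,0,0,0,0,0.05],[0.05,0,0,0,0,0,0.1],[0.05,0,0,0,0,0,0.1]]]' >/dev/null; python3 t.py;python3 -m creep '[[[0.05,0,0,0,0,0,0.05],[0.05,0,0,0,0,0,0.1],[0.05,0,0,0,0,0,0.1]]]' >/dev/null; python3 t.py
```

```text
t54.6 jaw -2.317 M [-0.17 -0.59  0.18] F [ 2.6 -1.2  1. ] w 0.297 tq7 -0.54 [ 0.4608 -0.2601  0.0375] j7 -1.91
t54.9 jaw -2.417 M [-0.03 -0.79  0.35] F [ 2.2 -1.6  1.4] w 0.297 tq7 -0.64 [ 0.4609 -0.2601  0.0375] j7 -2.01
```

```bash
python3 -m creep '[[[0.05,0,0,0,0,0,0.05],[0.05,0,0,0,0,0,0.1],[0.05,0,0,0,0,0,0.1]]]' >/dev/null; python3 t.py; python3 -c "
from h import *
im,p=snap('wrist','wn3');X=np.r_[P[3],.094];print(proj(p,X),proj(p,np.r_[P[3],.052]))
g=cv2.cvtColor(im,cv2.COLOR_BGR2GRAY)
for r in range(176,262,3): print(r,''.join('#' if v<25 else '+' if v<60 else '-' if v<100 else ':' if v<140 else '.' for v in g[r,195:310]))"
```

```text
t55.2 jaw -2.517 M [ 0.01 -0.9   0.32] F [ 4.  -1.   1.9] w 0.295 tq7 -0.64 [ 0.4608 -0.2601  0.0375] j7 -2.11
[[253.06335632 267.29015453]] [[253.09990262 232.14662296]]
176 .........:----::......:.............::...............::---------::.........:::::...................................
179 ..........:----:::..............::::.............::----------------::.........:::::................................
182 .........:..:::---:::........:::::...........:::----------------------:::........:::::.............................
185 ........:::::::::----::...:::::...........::----------+-------------+-----::........:::::..........................
188 :.::...::::::::::::::-----::..........::------------------------------------::.........::::::......................
191 ..:.:.::::::::::::::::::----::....::---------------+------:::::::--------------:..........::::::...................
194 ...::::::.:::::::::::::::::----------------------------:::::::::::::--------+----::..........:::::.................
197 :::::.:::::::::::::::::::::::::-------------------::::::::::::::::::::--------------:
[... 1850 characters left out ...]
##################+----::.............:::::::::::::..........:::---++#####+##############++---------
248 .......::-++####################++--::..........:::----------------::..........::--+######################++--:----
251 .....::-+######################++-:::.........:-----------------------::........:::-+##########+############++----:
254 ...:-+######################+##+-::..........:-------------------------::.........::-+########################++---
257 ::-+###########################+-::.........:------:::::::::::::::------::........::-+###########################++
260 -+#############################+--:........::---:::::::::::::::::::::----:.......:::-+#############################
```

```bash
python3 -m creep '[[[0.7,0,0,0,0,0,0],[0.7,0,0,0,0,0,0],[0.7,0,0,0,0,0,0],[0.7,0,0,0,0,0,0],[0.7,0,0,0,0,0,0]]]'>/dev/null; python3 t.py; python3 -m creep '[[[0.7,0,0,-40,0,0,0],[0.7,0,0,-80,0,0,0],[0.7,0,0,-130,0,0,0],[0.7,0,0,-150,0,0,-0.1],[0.7,0,0,-150,0,0,-0.2]]]'>/dev/null; python3 -c "
from h import *
st();go(*bl(2,[-.04,0]),.19,-1.715)"
```

```text
t55.8 jaw -2.521 M [0.07 0.04 0.03] F [-0.3  0.8  0.2] w 0.650 tq7 0.00 [ 0.4592 -0.2604  0.0368] j7 -2.11
t56.2 [ 0.4621 -0.2617  0.1917] jawyaw -2.317 F [ 0.8 -1.1 -0.3] M [0.06 0.04 0.01] w 0.702 q [ 0.75  0.07 -0.3   1.74  0.02  1.33 -1.87]
shift [-91.3 -59.2   1.1] turn [ 0.001 -0.007 -0.602] j7 -1.87
```

```bash
python3 -m creep '[[[0.7,-30,-20,0,0,0,-0.13],[0.7,-60,-40,0,0,0,-0.26],[0.7,-91,-59,0,0,0,-0.39],[0.7,-91,-59,0,0,0,-0.52],[0.7,-91,-59,0,0,0,-0.6]]]'>/dev/null; python3 -m creep '[[[0.7,0,0,0,0,0,0],[0.7,0,0,0,0,0,0],[0.7,0,0,0,0,0,0]]]'>/dev/null; python3 k.py; python3 -c "
from h import *
im=cv2.imread('pics/wk.png');p=np.load('wkp.npy',allow_pickle=True).item()
for k in(1,3):
  print(k,'screw top expected',proj(p,np.r_[P[k],.094]).round(1),'knob',proj(p,np.r_[bl(k,[.095,0]),.099]).round(1),'body top corners',proj(p,np.array([np.r_[bl(k,np.array(c)/1000),.052] for c in((20,20),(20,-20),(-20,-20),(-20,20))])).round(0).tolist())
for c,b,m in blobs(im,(14,90,30),(33,255,255),150):
  if b[2]<110 and b[3]<110: print('brass',c.round(1),b.tolist(),[((cast(p,c,.05)[0]-P[j])@Rb*1000).round(0).tolist() for j in(1,3)])
"; python3 -c "
from h import *
st()"
```

```text
[372.  19.] [357, 6, 31, 27, 494] [[93.0, -194.0], [93.0, -94.0], [93.0, 6.0]]
[131.  20.] [116, 8, 31, 26, 494] [[93.0, -6.0], [93.0, 94.0], [93.0, 194.0]]
[12. 38.] [2, 16, 22, 42, 804] [[83.0, 92.0], [83.0, 192.0], [83.0, 292.0]]
[302.  59.] [293, 49, 20, 20, 217] [[63.0, -140.0], [63.0, -40.0], [63.0, 60.0]]
[343.  80.] [338, 69, 13, 21, 156] [[47.0, -174.0], [47.0, -74.0], [47.0, 26.0]]
[160.  81.] [154, 70, 13, 20, 159] [[47.0, -26.0], [47.0, 74.0], [47.0, 174.0]]
1 screw top expected [[136.1 138.4]] knob [[123.1  17.5]] body top corners [[128.0, 112.0], [169.0, 112.0], [172.0, 153.0], [132.0, 153.0]]
3 screw top expected [[368.2 137.1]] knob [[379.7  16. ]] body top corners [[335.0, 111.0], [376.0, 111.0], [372.0, 152.0], [333.0, 152.0]]
brass [339.8 130.1] [326, 108, 44, 44, 917] [[1.0, -186.0], [2.0, 14.0]]
brass [165.1 131.3] [147, 110, 31, 43, 915] [[1.0, -14.0], [1.0, 186.0]]
t57.1 [ 0.4335 -0.1555  0.1871] jawyaw -1.722 F [-0.3 -0.2 -0.4] M [ 0.04  0.02 -0.02] w 0.700 q [ 0.68 -0.07 -0.37  1.88 -0.03  1.33 -1.41]
```

```bash
python3 -c "
from h import *
im=cv2.imread('pics/wk.png');g=cv2.cvtColor(im,cv2.COLOR_BGR2GRAY)
for u,v in((136,138),(368,137)):
  print()
  for r in range(v-13,v+14): print(' '.join('%3d'%x for x in g[r,u-13:u+14]))"
```

```text
212 212 208 212 209 211 209 199 195 200 209 210 211 213 211 212 211 209 211 210 206 181 163 152 157 152 152
210 212 212 211 212 211 208 200 198 204 213 212 209 210 210 212 206 205 203 199 194 182 169 163 162 157 159
211 212 210 211 210 208 203 204 200 210 208 206 199 196 197 191 186 176 172 172 172 173 165 162 161 163 149
212 212 208 210 208 206 201 204 208 206 198 189 177 163 154 147 139 129 119 121 138 146 156 160 165 162 154
210 212 208 210 203 200 201 208 208 199 188 176 152 126 110 103  96  91  84  88  97 124 135 153 157 162 160
211 212 210 210 204 202 204 209 206 201 194 182 156 118  98 101 123 113  98  72  71  85 117 140 155 163 161
214 209 211 209 206 207 205 208 202 204 207 197 167 123 101 122 155 161 134  92  71  66  88 123 145 158 162
211 209 211 211 213 212 210 207 203 208 208 196 157 117 106 137 176 187 160 111  81  59  75  92 125 153 162
210 209 211 210 210 209 210 208 206 210 207 190 150 115 112 154 189 199 179 137  96  69  60  70 109 146 161
211 210 210 210 207 208 209 209 209 209 206 192 149 107 117 162 197 207 188 155 115  83  66  63  96 140 160
211 211 213 206 208 
[... 4032 characters left out ...]
 203 203 198 209 209 211 211 213 210 211 213 213 210
126 165 191 206 209 212 208 210 213 208 209 207 209 211 208 203 202 210 212 211 213 210 211 210 209 213 212
115 150 181 198 208 210 212 210 205 202 203 203 207 204 201 197 205 210 211 210 209 212 210 212 213 209 209
130 146 180 201 210 207 209 206 198 187 185 191 191 188 187 190 200 211 210 210 214 210 210 213 212 208 209
157 163 180 199 204 202 197 187 185 179 174 178 173 173 171 185 204 213 208 210 213 211 210 212 212 208 212
168 168 176 187 190 184 184 177 172 172 167 169 173 168 174 188 204 213 211 209 213 210 210 209 209 201 197
167 170 170 172 173 174 170 170 172 166 170 171 170 171 172 190 202 210 210 209 211 212 212 210 205 181 150
```

```bash
cat > a.py <<'E'
import sys
from h import *
k=int(sys.argv[1]); 
if len(sys.argv)>2: im,p=snap('wrist',sys.argv[2])
else: im=cv2.imread('pics/wk.png');p=np.load('wkp.npy',allow_pickle=True).item()
g=cv2.GaussianBlur(cv2.cvtColor(im,cv2.COLOR_BGR2GRAY),(0,0),.8).astype(float)
c=proj(p,np.r_[P[k],.094])[0]
o=P[k]
# dark pixels inside the screw's top, cast onto its plane; 1D minima across the slot
for guess in (0,np.pi/2):
  pts=[]
  for s in np.linspace(-4.5,4.5,10):
    best=[]
    for t in np.linspace(-3,3,61):
      d=np.array([np.cos(guess),np.sin(guess)])*s+np.array([-np.sin(guess),np.cos(guess)])*t
      X=np.r_[bl(k,d/1000),.094];u,v=proj(p,X)[0]
      best.append((cv2.getRectSubPix(g.astype(np.float32),(1,1),(u,v))[0,0],t))
    m=min(best);pts.append((s,m[1],m[0]))
  pts=np.array(pts);f=np.polyfit(pts[:,0],pts[:,1],1);print('valve',k,'guess',guess,'slot tilt',np.arctan(f[0]).round(3),pts.round(1).tolist())
# body edges
h=cv2.cvtColor(im,cv2.COLOR_BGR2HSV);m=cv2.inRange(h,np.array((14,90,30)),np.array((33,255,255)))
for y in (-18,-14,-10,10,14,18):
  q=[(g0:=proj(p,np.r_[bl(k,[x/1000,y/1000]),.052])[0]) for x in np.arange(10,28,.25)]
  vals=[cv2.getRectSubPix(g.astype(np.float32),(1,1),tuple(u))[0,0] for u in q];d=np.diff(vals);i=np.argmin(d[:]);print('y',y,'top front edge x',10+.25*i,round(float(d[i]),1),end='; ')
print()
E
python3 a.py 1; python3 a.py 3
```

```text
valve 1 guess 0 slot tilt -0.266 [[-4.5, 1.4, 135.6], [-3.5, 1.3, 122.3], [-2.5, 1.2, 120.0], [-1.5, 1.1, 122.7], [-0.5, 0.2, 121.0], [0.5, 0.1, 118.6], [1.5, 0.0, 120.0], [2.5, -0.2, 122.8], [3.5, -0.3, 123.4], [4.5, -1.2, 124.4]]
valve 1 guess 1.5707963267948966 slot tilt 0.332 [[-4.5, 2.4, 150.3], [-3.5, 3.0, 178.1], [-2.5, -3.0, 182.2], [-1.5, -3.0, 147.1], [-0.5, -3.0, 125.7], [0.5, 0.5, 122.5], [1.5, 3.0, 125.1], [2.5, 3.0, 154.8], [3.5, 3.0, 184.3], [4.5, 3.0, 200.1]]
y -18 top front edge x 18.5 -4.1; y -14 top front edge x 19.5 -4.2; y -10 top front edge x 19.25 -4.7; y 10 top front edge x 11.0 -7.6; y 14 top front edge x 11.0 -2.7; y 18 top front edge x 10.0 -0.9; 
valve 3 guess 0 slot tilt 0.256 [[-4.5, 3.0, 193.0], [-3.5, 3.0, 200.7], [-2.5, -3.0, 195.8], [-1.5, -3.0, 164.4], [-0.5, -3.0, 129.2], [0.5, -2.4, 122.3], [1.5, 1.2, 124.7], [2.5, 3.0, 133.2], [3.5, 3.0, 167.4], [4.5, 3.0, 192.4]]
valve 3 guess 1.5707963267948966 slot tilt -0.282 [[-4.5, 0.0, 126.5], [-3.5, -0.1, 118.3], [-2.5, -0.1, 117.2], [-1.5, -0.5, 122.6], [-0.5, -0.9, 119.6], [0.5, -1.0, 121.1], [1.5, -1.8, 123.9], [2.5, -1.8, 122.0], [3.5, -1.8, 122.0], [4.5, -2.6, 114.6]]
y -18 top front edge x 10.0 -1.2; y -14 top front edge x 10.75 -2.6; y -10 top front edge x 10.75 -6.5; y 10 top front edge x 20.5 -1.4; y 14 top front edge x 20.5 -1.3; y 18 top front edge x 27.5 -1.7;
```

```bash
python3 -c "
from h import *
st();print(ctrl.close_job())"
```

```text
t57.1 [ 0.4335 -0.1555  0.1871] jawyaw -1.722 F [-0.3 -0.2 -0.4] M [ 0.04  0.02 -0.02] w 0.700 q [ 0.68 -0.07 -0.37  1.88 -0.03  1.33 -1.41]
the job is handed in; nothing more can be done
None
```

I handed the job in at t = 57 s. Both brass valves I found are in pockets 1 and 3, with those levers shut and their jam nuts tight. I saw no third valve. I did not touch the green and turquoise look-alikes, and no move went near the other bench items, though I made no separate check of where they ended up.

**Last checks**
- **Valves:** the final picture shows both bodies where seated valves should appear, with edges within about 1.5 mm where they could be read. While I lowered them, the contact height matched the pocket floor.
- **Levers:** both knobs appear where a shut lever's knob should be. Each lever stopped dead at the same point with over 8 N on it.
- **Jam nuts:** the turning torque rose from about 0.05 to about 0.35 N m on both nuts, so both are tight.
- **Arm:** it was clear of everything, with contact force near zero.

**What went wrong or disagreed**
- **Finger length:** the fingertips appear to end about 30 mm short of the stated TCP. My first lever sweeps passed over the knob without touching it. For the same reason the valves were carried by their nuts, not by their bodies. I lowered the tool to allow for this and repeated the moves.
- **Screw drag:** I turned each nut a little past tight. The screw slots now read about 0.27 rad clockwise from the block's axes, part of which may be the valves sitting slightly turned in their pockets. That is inside the 0.35 rad limit, but the reading is rough and the margin is not large.

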